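# Close the patty moulds with their own covers and gauge them

## Task

Put each washed mould cover lying on the bench back on the lower half it belongs to - the one whose two pins its notches drop over - so that it lies flat and fully home; covers missing today are still in the wash, so leave those moulds open. When all the covers are on, take the flat gauge from its white stand and check the closed moulds one after another from left to right as the robot sees them, pushing the blade down the slot in each cover until its shoulder rests on the cover, pausing there a moment. Then put the gauge back in its stand, fully down, and leave the other kitchen things where they are.

Things in the scene. Friction and masses are not known exactly. Their poses are not given: they have to be found in the camera images.
- mould_a: mould A, lower half, leftmost (largest y) of 4 fixed aluminium blocks, 100 (x) x 80 (y) x 32 high, all sizes mm; origin: centre of underside. 2 round-topped steel pins, dia 12, stand 12 above its top at (x -30, y 33.5) and (x -30, y -33.5). Blade pocket 12 x 40 at x 28, y 0, 32 deep. Yaw within 0.3 rad. Never moves.
- mould_b: mould B, lower half, second from the left of 4 fixed aluminium blocks, 100 (x) x 80 (y) x 32 high, all sizes mm; origin: centre of underside. 2 round-topped steel pins, dia 12, stand 12 above its top at (x -30, y 33.5) and (x 0, y -33.5). Blade pocket 12 x 40 at x 28, y 0, 32 deep. Yaw within 0.3 rad. Never moves.
- mould_c: mould C, lower half, third from the left of 4 fixed aluminium blocks, 100 (x) x 80 (y) x 32 high, all sizes mm; origin: centre of underside. 2 round-topped steel pins, dia 12, stand 12 above its top at (x 0, y 33.5) and (x -30, y -33.5). Blade pocket 12 x 40 at x 28, y 0, 32 deep. Yaw within 0.3 rad. Never moves.
- mould_d: mould D, lower half, rightmost (smallest y) of 4 fixed aluminium blocks, 100 (x) x 80 (y) x 32 high, all sizes mm; origin: centre of underside. 2 round-topped steel pins, dia 12, stand 12 above its top at (x 30, y 33.5) and (x -15, y -33.5). Blade pocket 12 x 40 at x 28, y 0, 32 deep. Yaw within 0.3 rad. Never moves.
- cover_a: cover of mould A, loose or absent, 0.3 kg: aluminium plate 100 (x) x 80 (y) x 12 mm; origin: centre of underside. Through notches 15 wide, 14 deep at x -30 in the +y edge, x -30 in the -y edge fit only mould A's pins, 1.5 clearance, axes matching; home = origin 32 above the mould's. Grip fin 44 (x) x 14 (y), z 12 to 52, centred x -15, y 0. Gauge slot 8 (x) x 36 (y) at x 28, y 0.
- cover_b: cover of mould B, loose or absent, 0.3 kg: aluminium plate 100 (x) x 80 (y) x 12 mm; origin: centre of underside. Through notches 15 wide, 14 deep at x -30 in the +y edge, x 0 in the -y edge fit only mould B's pins, 1.5 clearance, axes matching; home = origin 32 above the mould's. Grip fin 44 (x) x 14 (y), z 12 to 52, centred x -15, y 0. Gauge slot 8 (x) x 36 (y) at x 28, y 0.
- cover_c: cover of mould C, loose or absent, 0.3 kg: aluminium plate 100 (x) x 80 (y) x 12 mm; origin: centre of underside. Through notches 15 wide, 14 deep at x 0 in the +y edge, x -30 in the -y edge fit only mould C's pins, 1.5 clearance, axes matching; home = origin 32 above the mould's. Grip fin 44 (x) x 14 (y), z 12 to 52, centred x -15, y 0. Gauge slot 8 (x) x 36 (y) at x 28, y 0.
- cover_d: cover of mould D, loose or absent, 0.3 kg: aluminium plate 100 (x) x 80 (y) x 12 mm; origin: centre of underside. Through notches 15 wide, 14 deep at x 30 in the +y edge, x -15 in the -y edge fit only mould D's pins, 1.5 clearance, axes matching; home = origin 32 above the mould's. Grip fin 44 (x) x 14 (y), z 12 to 52, centred x -15, y 0. Gauge slot 8 (x) x 36 (y) at x 28, y 0.
- gauge: flat gauge, 0.12 kg, upright in the stand, mm; origin: centre of the underside of its stop shoulder, z up. Blade 4 (x) x 30 (y), 30 long below the origin, last 6 narrowed to 2.4 x 22. Shoulder 12 x 46, z 0 to 8. Black handle 14 (x) x 26 (y), z 8 to 66. Enters slots blade x along slot x, either way round; fully in, its origin is 12 above a cover's origin, at the cover's slot.
- stand: white fixed plastic block, 60 (x) x 80 (y) x 40 high, mm, at the left or right end of the covers' row; origin: centre of underside. Slot 12 (x) x 40 (y) through its middle; the gauge stands in it, same axes or turned half round, shoulder on the block's top.
- towel_roll: bystander: fixed upright paper roll, 76 in diameter, 110 tall, at the other end of the row of covers from the stand; origin at the centre of its underside (sizes in mm)
- ramekin: bystander: loose small white ceramic cup, 64 across, 35 tall, origin under its centre (sizes in mm)
- shaker: bystander: loose steel shaker, 46 across, 83 tall, origin under its centre (sizes in mm)
- squeeze: bystander: loose yellow bottle with a red cap, 54 across, 160 tall, standing behind the moulds; origin under its centre (sizes in mm)
- turner: bystander: loose spatula lying behind the moulds, origin under it (sizes in mm)
- jar: bystander: loose amber jar, 70 across, 100 tall, origin under its centre (sizes in mm)
Not all that is in view belongs to the job. Leave any green look-alike of the cover_d alone.

How it is judged:
On the way, in this order (a step that is already met when the one before it is completed fails the run):
1. every cover present lies flat and fully home on its own lower half (z of cover_a in the frame of mould_a between 0.029 and 0.0355 m and horizontal distance between cover_a and mould_a below 0.006 m and angle between the z axis of cover_a and the z axis of mould_a, either way round below 0.06 rad and angle between the x axis of cover_a and the x axis of mould_a, either way round below 0.12 rad and angle between each of cover_a, cover_b, cover_c, cover_d's own z axis and vertical below 0.1 rad and z of cover_b in the frame of mould_b between 0.029 and 0.0355 m and horizontal distance between cover_b and mould_b below 0.006 m and angle between the z axis of cover_b and the z axis of mould_b, either way round below 0.06 rad and angle between the x axis of cover_b and the x axis of mould_b, either way round below 0.12 rad and z of cover_c in the frame of mould_c between 0.029 and 0.0355 m and horizontal distance between cover_c and mould_c below 0.006 m and angle between the z axis of cover_c and the z axis of mould_c, either way round below 0.06 rad and angle between the x axis of cover_c and the x axis of mould_c, either way round below 0.12 rad and z of cover_d in the frame of mould_d between 0.029 and 0.0355 m and horizontal distance between cover_d and mould_d below 0.006 m and angle between the z axis of cover_d and the z axis of mould_d, either way round below 0.06 rad and angle between the x axis of cover_d and the x axis of mould_d, either way round below 0.12 rad and linear speed of each of cover_a, cover_b, cover_c, cover_d below 0.02 m/s), for 0.2 s.
2. the gauge is fully down in the slot of the closed mould A (leftmost) (z of cover_a in the frame of mould_a between 0.029 and 0.0355 m and horizontal distance between cover_a and mould_a below 0.006 m and angle between the z axis of cover_a and the z axis of mould_a, either way round below 0.06 rad and angle between the x axis of cover_a and the x axis of mould_a, either way round below 0.12 rad and angle between cover_a's own z axis and vertical below 0.1 rad and z of gauge in the frame of cover_a between 0.009 and 0.0155 m and x of gauge in the frame of cover_a between 0.022 and 0.034 m and y of gauge in the frame of cover_a between -0.008 and 0.008 m and angle between the z axis of gauge and the z axis of cover_a, either way round below 0.2 rad), for 0.2 s.
3. the gauge is fully down in the slot of the closed mould B (second from the left) (z of cover_b in the frame of mould_b between 0.029 and 0.0355 m and horizontal distance between cover_b and mould_b below 0.006 m and angle between the z axis of cover_b and the z axis of mould_b, either way round below 0.06 rad and angle between the x axis of cover_b and the x axis of mould_b, either way round below 0.12 rad and angle between cover_b's own z axis and vertical below 0.1 rad and z of gauge in the frame of cover_b between 0.009 and 0.0155 m and x of gauge in the frame of cover_b between 0.022 and 0.034 m and y of gauge in the frame of cover_b between -0.008 and 0.008 m and angle between the z axis of gauge and the z axis of cover_b, either way round below 0.2 rad), for 0.2 s.
4. the gauge is fully down in the slot of the closed mould C (third from the left) (z of cover_c in the frame of mould_c between 0.029 and 0.0355 m and horizontal distance between cover_c and mould_c below 0.006 m and angle between the z axis of cover_c and the z axis of mould_c, either way round below 0.06 rad and angle between the x axis of cover_c and the x axis of mould_c, either way round below 0.12 rad and angle between cover_c's own z axis and vertical below 0.1 rad and z of gauge in the frame of cover_c between 0.009 and 0.0155 m and x of gauge in the frame of cover_c between 0.022 and 0.034 m and y of gauge in the frame of cover_c between -0.008 and 0.008 m and angle between the z axis of gauge and the z axis of cover_c, either way round below 0.2 rad), for 0.2 s.
5. the gauge is fully down in the slot of the closed mould D (rightmost) (z of cover_d in the frame of mould_d between 0.029 and 0.0355 m and horizontal distance between cover_d and mould_d below 0.006 m and angle between the z axis of cover_d and the z axis of mould_d, either way round below 0.06 rad and angle between the x axis of cover_d and the x axis of mould_d, either way round below 0.12 rad and angle between cover_d's own z axis and vertical below 0.1 rad and z of gauge in the frame of cover_d between 0.009 and 0.0155 m and x of gauge in the frame of cover_d between 0.022 and 0.034 m and y of gauge in the frame of cover_d between -0.008 and 0.008 m and angle between the z axis of gauge and the z axis of cover_d, either way round below 0.2 rad), for 0.2 s.
At the end, for the whole second after the job is handed in: every cover present lies on its own lower half (underside within 3.5 mm of its top face, centred within 6 mm, flat within 0.06 rad, turned to match within 0.12 rad), the gauge hangs in its stand with the shoulder within 4.5 mm of the stand's top and 10 mm of its centre, and all is at rest (all of step 1 and z of gauge in the frame of stand between 0.036 and 0.0445 m and horizontal distance between gauge and stand below 0.01 m and angle between gauge's own z axis and vertical below 0.25 rad and linear speed of gauge below 0.02 m/s); the robot touches nothing.
It fails at once if the ramekin is pushed more than 30 mm or upset (distance of ramekin from where it was at the start of the episode above 0.03 m or angle between ramekin's own z axis and vertical above 0.5 rad).
It fails at once if the shaker is pushed more than 30 mm or upset (distance of shaker from where it was at the start of the episode above 0.03 m or angle between shaker's own z axis and vertical above 0.5 rad).
It fails at once if the squeeze is pushed more than 30 mm or upset (distance of squeeze from where it was at the start of the episode above 0.03 m or angle between squeeze's own z axis and vertical above 0.5 rad).
It fails at once if the turner is pushed more than 30 mm or upset (distance of turner from where it was at the start of the episode above 0.03 m).
It fails at once if the jar is pushed more than 30 mm or upset (distance of jar from where it was at the start of the episode above 0.03 m or angle between jar's own z axis and vertical above 0.5 rad).
Of cover_a, cover_b, cover_c, cover_d only 3 to 4 are there at a start; the rules pass over those that are not, and their reading is None.
At some moment in a run one of cover_a, cover_b, cover_c, cover_d may be knocked a few centimetres aside while the robot is not near it.
It also fails if it takes over 210 s, if anything falls off the work surface, if the arm or the gripper's body presses on something with over 40 N, if the wrist force passes 120 N, or if a joint passes its speed limit or range.

## Robot

A 7-joint arm with a two-finger parallel gripper is mounted at the origin on the work surface. World frame = base frame: x ahead of the robot, y to its left, z up, the work surface at z = 0. Lengths are in m, angles in rad, forces in N, time in s.
With the tool pointing down it reaches from about 0.425 to 1.025 m from the base axis. Payload 9.4 kg.
Tool frame: the origin (TCP) lies at the very end of the fingers, on their centre line; the grasp point (between the pads) lies 19 mm behind it; z points along the fingers, y is the line along which they close (so a half turn about z gives the same grasp; the last joint's range is limited). The gripper opens to 85 mm and grips with 20 to 120 N. Pads are 22 mm wide; open, the fingers measure 114 mm over their backs; the gripper's body (76 mm by 85 mm) begins 54 mm behind the grasp point. The pads swing forward as they close: fully open they stand 13 mm farther back than shut.
Start: joints at [-1.36, 0.599, -0.003, 1.599, 0.002, 0.943, -0.08], TCP at [0.206, 0.695, 0.231] pointing down, gripper open.
Joint ranges: [-2.57, 2.57], [-0.35, 1.97], [-1.29, 1.29], [0.11, 2.56], [-1.05, 4.19], [0.11, 1.86], [-2.63, 2.63]. Speed limits (rad/s): [2.22, 2.22, 3.01, 3.01, 3.14, 3.14, 3.14].

## Interface

Orientations are given as a 3x3 rotation matrix whose columns are the frame's x, y, z axes.
In Python, from bench import arm gives the robot as it stands.
- The arm moves only by the tool servo_tool, never from a script. Its argument "increments" is a list of rows, each a list of 3 entries, a list of its own where there are three numbers: the shift along the tool's x, y, z in mm, then the turn about the tool's z in rad, then the opening, from 0 (shut) to 1 (fully open). A call has 1 to 20 rows; each row is the pose to reach, as a shift and turn from the pose commanded when the call began, along the tool's axes at that moment; what a row does not reach only later rows make up. A row lasts 1/10 s, in which the tool goes at most 50 mm and 8.59 degrees, less where a joint would pass 70% of its speed; a pose out of reach is approached as far as the arm can. A call with a gripper value outside its range is refused whole. The fingers move at their own pace and stop on an object; the grip force is fixed at half the most. Time passes only in rows, so rows that repeat a pose let the fingers close. It gives the time, the measured TCP pose, the force, the opening and the grip force at its end, in the units of the state.
- arm.get_obs(): the state, without advancing time (a new reading comes with each control period).
- arm.read_camera(name): name is "scene" or "top"; returns a dict with "frame" (384x512x3 uint8, blue, green, red), "depth" (384x512 float32, m along the optical axis (not along the pixel's ray), 0 where there is no reading), "fx", "fy", "cx", "cy" (pixels), "world_from_camera" (4x4, takes a point from camera to world coordinates). Camera axes: x right, y down, z forward; pixel columns grow to the right and rows downward; lengths in m; the calibration is good to about 2 mm. A picture is of the moment at which its call begins.
- arm.sign_off(): hands the job in; it is judged then, once.
Trained networks look in the newest picture that a camera, given by its name, has taken for a name from the list of things; names that differ only in an ending like _2 or _b are one class to them, and where a whole thing is asked for, a point or a joint stands for the part that bears it (a point fixed in the world has none). Each returns a list of dicts, best first, with "p" (0 to 1); they miss things now and then, are a little off and sometimes report something else, mostly with a low value. They report only what shows in the picture. A call takes as long as a camera call. They do not tell look-alikes from the thing itself.
- arm.search_frame(camera, label): "point" ([x, y, z] in m, in world coordinates, good to about 4 mm: the middle of the surface that is visible of it).
- arm.outline_of(camera, label): "region" (384x512 bool, what is visible of it).
The state is a dict: "t": time; "q": joint angles; "joint_velocities": joint speeds; "tau": joint torques, N m; "position": TCP position; "orientation": TCP orientation; "contact_force": force on the tool from outside, world axes, zero at the start; "ft_torque": the same for the moment, N m; "width": finger opening in m; "finger_force": force on a finger pad.
Only numpy, scipy, OpenCV 4.12 (cv2) and the standard library are available. Lean on these libraries where they do the work, as an engineer would, in place of code of your own. Each camera call takes 0.05 s, during which the arm holds its last target. There are 200 camera calls.

## Working session

There is one attempt and no reset: what is moved stays moved. The work goes in short steps, Python scripts to look and compute and a tool call to move; the robot and the scene stay as the last step left them, time stands still between calls to the robot, and variables do not carry over. Pictures are saved under pics/ and viewed, at most 14 in all, crops included, and the job is handed in when it is done.

Besides the shell and the picture viewer there is one more tool, called after "Request:" as name(argument=value, ...) on one line, values as JSON. servo_tool: Moves the arm, as the interface text tells. Its arguments: {"type":"object","properties":{"increments":{"type":"array","items":{"type":"array"}}},"required":["increments"]}

```bash
mkdir -p pics; ls; python3 - <<'E'
from bench import arm
import cv2
for n in("scene","top"):
    r=arm.read_camera(n); cv2.imwrite(f"pics/{n}0.png",r["frame"])
    print(n,r["fx"],r["fy"],r["cx"],r["cy"],r["world_from_camera"].round(3).tolist())
o=arm.get_obs(); print(o)
E
```

```text
pics
scene 359.4929726419884 359.4929726419884 256.7088203832254 191.93580298335382 [[0.648, 0.404, -0.645, 1.165], [0.761, -0.332, 0.557, -0.526], [0.01, -0.852, -0.523, 0.56], [0.0, 0.0, 0.0, 1.0]]
top 414.5246665872832 414.5246665872832 251.42450968707638 192.14935820289188 [[-0.018, -0.991, 0.131, 0.374], [-1.0, 0.018, 0.005, 0.009], [-0.007, -0.131, -0.991, 1.357], [0.0, 0.0, 0.0, 1.0]]
{'t': 0.1, 'q': array([-1.35966575,  0.60004889, -0.00252239,  1.60006063,  0.00181677,
        0.94286468, -0.07980836]), 'joint_velocities': array([-0.00145703, -0.00317037, -0.0004146 , -0.00207022, -0.00034258,
       -0.00098297,  0.00043878]), 'tau': array([ 5.55160557e-03, -7.77995038e+01,  1.57043226e+00, -2.58623350e+01,
        1.27154335e-02,  5.48010183e-03,  5.30120843e-06]), 'position': array([0.20571844, 0.69476842, 0.23049705]), 'orientation': array([[-9.58874106e-01,  2.83831622e-01, -2.41379328e-04],
       [ 2.83831683e-01,  9.58873156e-01, -1.35875819e-03],
       [-1.54206384e-04, -1.37138915e-03, -9.99999048e-01]]), 'contact_force': array([ 0.29836308, -0.29292436,  1.06790828]), 'ft_torque': array([0.00326316, 0.00542649, 0.02185936]), 'finger_force': 0.0, 'width': 0.08528742643722502}
```

View pics/scene0.png

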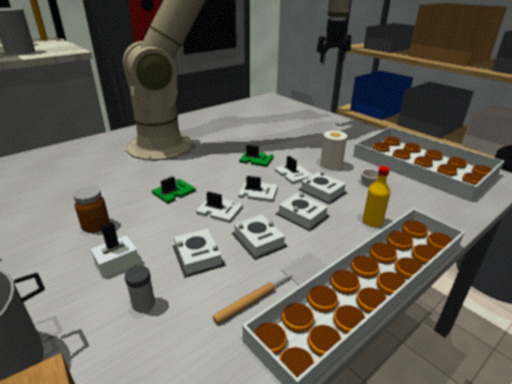

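View pics/top0.png

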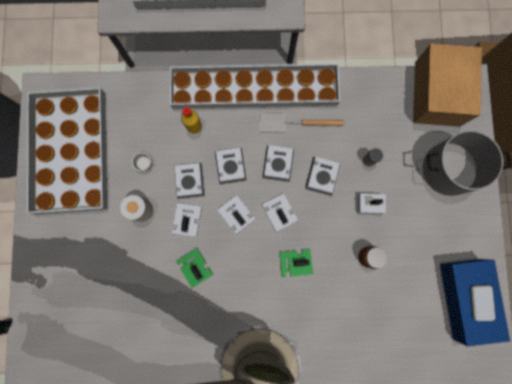

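The top view shows the moulds A–D at about (188,180), (230,165), (278,163) and (322,175). White covers lie at (186,220), (236,213) and (280,212), the green look-alikes at (194,267) and (297,263), and the stand at (372,203).

```bash
python3 - <<'E'
from bench import arm
import cv2,numpy as np
r=arm.read_camera("top"); f=r["frame"]; d=r["depth"]
c=cv2.resize(f[140:290,165:365],None,fx=4,fy=4,interpolation=cv2.INTER_CUBIC); cv2.imwrite("pics/crop1.png",c)
T=r["world_from_camera"]
def pt(u,v):
    z=d[v,u]; return (T@[(u-r["cx"])/r["fx"]*z,(v-r["cy"])/r["fy"]*z,z,1])[:3].round(4)
for uv in [(188,195),(186,230),(250,240),(322,190),(372,212),(230,240),(231,240),(232,240)]: print(uv,pt(*uv))
for l in("mould_a","cover_a","cover_d","gauge","stand","shaker","jar","ramekin","squeeze","turner","towel_roll"):
    print(l,[(x["point"].round(3).tolist() if hasattr(x["point"],'round') else x["point"],round(x["p"],2)) for x in arm.search_frame("top",l)])
E
```

```text
(188, 195) [0.5452 0.2219 0.0203]
(186, 230) [0.4318 0.2279 0.0211]
(250, 240) [0.3965 0.0229 0.0021]
(322, 190) [ 0.5518 -0.2119  0.0334]
(372, 212) [ 0.4775 -0.367   0.0386]
(230, 240) [0.3977 0.088  0.0007]
(231, 240) [ 0.3977  0.0849 -0.0029]
(232, 240) [ 0.3976  0.0817 -0.0034]
mould_a [([0.6388, 0.0868, 0.0296], 0.81), ([0.6414, -0.0741, 0.0328], 0.8), ([0.6002, -0.2186, 0.0302], 0.68), ([0.5891, 0.2177, 0.037], 0.62)]
cover_a [([0.4621, 0.228, 0.0126], 0.9), ([0.3218, -0.1195, 0.0154], 0.9), ([0.3104, 0.2026, 0.014], 0.86), ([0.4767, 0.0619, 0.0111], 0.85), ([0.4839, -0.0785, 0.014], 0.62), ([0.6624, 0.3788, 0.0092], 0.59)]
cover_d [([0.4621, 0.228, 0.0126], 0.9), ([0.3218, -0.1195, 0.0154], 0.9), ([0.3104, 0.2026, 0.014], 0.86), ([0.4767, 0.0619, 0.0111], 0.85), ([0.4839, -0.0785, 0.014], 0.62), ([0.6624, 0.3788, 0.0092], 0.59)]
gauge []
stand [([0.5, -0.3598, 0.038], 0.87), ([0.6417, -0.0744, 0.0342], 0.69), ([0.3283, -0.3443, 0.1025], 0.64)]
shaker [([0.6483, -0.3703, 0.0838], 0.78)]
jar [([0.3307, -0.3435, 0.102], 0.68), ([0.6602, 0.3781, 0.0093], 0.3)]
ramekin [([0.6606, 0.379, 0.0104], 0.71)]
squeeze [([0.7755, 0.1995, 0.1086], 0.91), ([0.4831, -0.0743, 0.0129], 0.74), ([0.5008, -0.3621, 0.0385], 0.21)]
turner [([0.7816, -0.083, 0.0011], 0.63)]
towel_roll [([0.5, 0.363, 0.1109], 0.92)]
```

View pics/crop1.png

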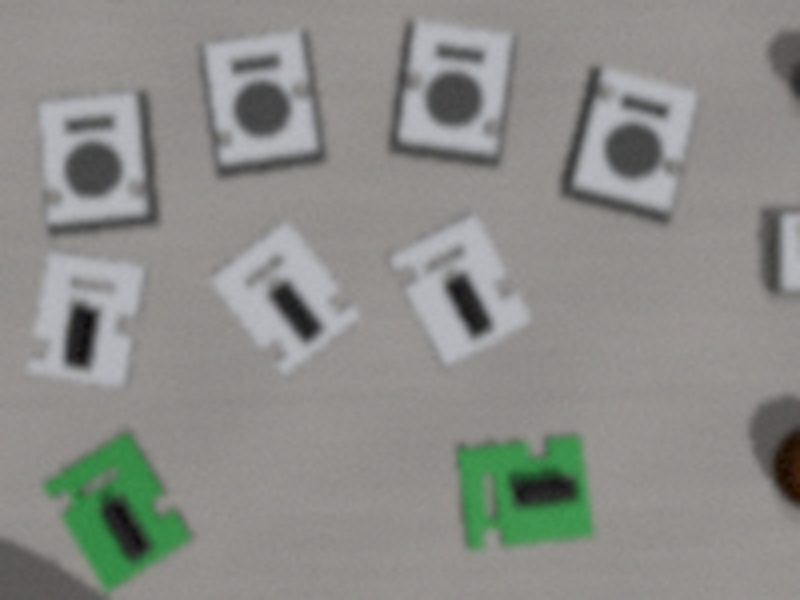

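The left cover's notches are at +y low and −y middle, so it is B. The middle one has both low, so it is A. The right one is +y high and −y low-middle, so it is D. C is absent. Next I'll write a model-fitting helper for precise poses.

```bash
cat > h.py <<'E'
from bench import arm
import cv2,numpy as np
from scipy.optimize import minimize
PINS={'a':((-30,33.5),(-30,-33.5)),'b':((-30,33.5),(0,-33.5)),'c':((0,33.5),(-30,-33.5)),'d':((30,33.5),(-15,-33.5))}
S=8
def grab(n,k=3):
    rs=[arm.read_camera(n) for _ in range(k)]; r=rs[0]
    r["g"]=np.mean([x["frame"].astype(np.float32) for x in rs],0).mean(2); return r
def box(cx,cy,w,h,z): return np.array([(cx+a*w/2,cy+b*h/2,z) for a,b in((-1,-1),(1,-1),(1,1),(-1,1))],float)
def prism(cx,cy,w,h,z0,z1): return np.vstack([box(cx,cy,w,h,z0),box(cx,cy,w,h,z1)])
def circ(cx,cy,rad,z): return np.array([(cx+rad*np.cos(t),cy+rad*np.sin(t),z) for t in np.linspace(0,6.283,24)])
def layers(kind,l,p):
    """list of (layer id, points mm, hull?) in paint order"""
    if kind=='cover':
        L=[(1,prism(0,0,100,80,0,12),1),(2,box(0,0,100,80,12),1)]
        for x,y in PINS[l]:
            s=np.sign(y); L.append((0,box(x,s*33,15,14.4,12),1))
        return L+[(3,box(28,0,8,36,12),1),(4,prism(-15,0,44,14,12,52),1)]
    if kind=='closed':
        L=[(1,prism(0,0,100,80,0,44),1),(2,box(0,0,100,80,44),1)]
        for x,y in PINS[l]:
            s=np.sign(y); L.append((5,box(x,s*33,15,14.4,44),1))
        return L+[(3,box(28,0,8,36,44),1),(4,prism(-15,0,44,14,44,84),1)]
    if kind=='mould':
        L=[(1,prism(0,0,100,80,0,32),1),(2,box(0,0,100,80,32),1),(3,box(28,0,12,40,32),1),(4,circ(p[3],0,abs(p[4]),32),1)]
        return L+[(5,np.vstack([circ(x,y,6,32),circ(x,y,5,42)]),1) for x,y in PINS[l]]
    if kind=='stand':
        return [(1,prism(0,0,60,80,0,40),1),(2,box(0,0,60,80,40),1),(3,prism(0,0,12,46,40,48),1),(4,prism(0,0,14,26,48,106),1)]
def fit(r,kind,l,p0,z=0,pad=14):
    """p: x,y (m),yaw (+extras); returns p, rms"""
    W=np.linalg.inv(r["world_from_camera"])
    def proj(P,p):
        c,s=np.cos(p[2]),np.sin(p[2])
        X=np.c_[p[0]+(c*P[:,0]-s*P[:,1])/1e3,p[1]+(s*P[:,0]+c*P[:,1])/1e3,z+P[:,2]/1e3]
        q=X@W[:3,:3].T+W[:3,3]; return np.c_[r["fx"]*q[:,0]/q[:,2]+r["cx"],r["fy"]*q[:,1]/q[:,2]+r["cy"]]
    a=np.vstack([proj(P,p0) for _,P,_ in layers(kind,l,p0)])
    u0,v0=np.maximum(np.floor(a.min(0)).astype(int)-pad//2,0); u1,v1=np.minimum(np.ceil(a.max(0)).astype(int)+pad//2,(512,384))
    g=r["g"][v0:v1,u0:u1]
    def cost(p):
        im=np.zeros(((v1-v0)*S,(u1-u0)*S),np.uint8)
        for i,P,_ in layers(kind,l,p):
            q=(proj(P,p)+.5-[u0,v0])*S-.5
            h=cv2.convexHull(np.round(q*16).astype(np.int32)); cv2.fillConvexPoly(im,h,i,cv2.LINE_8,4)
        B=[cv2.GaussianBlur(cv2.resize((im==k).astype(np.float32),(u1-u0,v1-v0),interpolation=cv2.INTER_AREA),(0,0),.8).ravel() for k in range(6) if (im==k).any()]
        A=np.array(B).T; x=np.linalg.lstsq(A,g.ravel(),rcond=None)[0]
        return np.sqrt(np.mean((A@x-g.ravel())**2))
    p=np.array(p0,float)
    for st in (1,.3):
        d=np.array([.006,.006,.08,3,2][:len(p)])*st
        p=minimize(cost,p,method='Nelder-Mead',options=dict(initial_simplex=np.vstack([p]+[p+np.eye(len(p))[i]*d[i] for i in range(len(p))]),xatol=1e-4,fatol=1e-4,maxiter=300)).x
    return p,cost(p)
M0={'a':(.595,.218,.05),'b':(.638,.087,.1),'c':(.641,-.074,-.06),'d':(.600,-.217,-.2)}
C0={'b':(.462,.228,-.1),'a':(.477,.062,.6),'d':(.482,-.078,.42)}
E
cat > m.py <<'E'
from h import *
import json
out={}
for n in("top","scene"):
    r=grab(n)
    for l,p in M0.items(): out[n+' mould '+l]=fit(r,'mould',l,p+(-10,17))
    for l,p in C0.items(): out[n+' cover '+l]=fit(r,'cover',l,p)
    out[n+' stand']=fit(r,'stand','',(.5,-.36,0))
for k,(p,c) in sorted(out.items(),key=lambda t:t[0][::-1]): print(k,p.round(4),round(c,2))
E
python3 m.py
```

```text
scene mould a [  0.597    0.2223   0.0768 -11.9299  23.0645] 36.82
top mould a [ 0.5945  0.2199  0.0781 -7.8861 22.9906] 8.29
scene cover a [0.4802 0.0693 0.6384] 17.37
top cover a [0.4804 0.0673 0.6465] 5.73
scene mould b [  0.6448   0.0852   0.122  -12.0429  22.8697] 32.9
top mould b [ 0.642   0.0844  0.1156 -8.19   22.8864] 10.1
scene cover b [ 0.4655  0.2308 -0.2131] 33.41
top cover b [ 0.4665  0.228  -0.1426] 7.81
scene mould c [  0.6503  -0.0748  -0.1642 -13.2672  22.7922] 26.4
top mould c [ 0.6473 -0.074  -0.1518 -8.4442 22.8571] 12.43
scene mould d [  0.604   -0.2202  -0.2781 -13.1163  23.3389] 19.51
top mould d [ 0.6018 -0.2175 -0.2761 -8.24   23.135 ] 10.42
scene cover d [ 0.4844 -0.0732  0.4557] 27.68
top cover d [ 0.4842 -0.0735  0.4421] 5.66
scene stand [ 0.5058 -0.369  -0.1014] 48.58
top stand [ 0.5064 -0.3678 -0.0508] 10.75
```

```bash
python3 - <<'E'
s=open('h.py').read()
s=s.replace('''def layers(kind''','''def sides(w,h,z1,i0):
    b=box(0,0,w,h,0);t=box(0,0,w,h,z1); return [(i0+k,np.vstack([b[[k,(k+1)%4]],t[[k,(k+1)%4]]]),1) for k in range(4)]
def layers(kind''')
for w,h,z in((100,80,12),(100,80,44),(100,80,32),(60,80,40)):
    s=s.replace(f"[(1,prism(0,0,{w},{h},0,{z}),1),",f"sides({w},{h},{z},6)+[")
s=s.replace("range(6)","range(12)")
s=s.replace('''        for i,P,_ in layers(kind,l,p):
''','''        LL=layers(kind,l,p); cam=r["world_from_camera"][:2,3]-p[:2]; c,s_=np.cos(p[2]),np.sin(p[2])
        d=np.array([c*cam[0]+s_*cam[1],-s_*cam[0]+c*cam[1]])
        LL=sorted(LL[:4],key=lambda t:t[1][:,:2].mean(0)@d)+LL[4:]
        for i,P,_ in LL:
''')
s=s.replace("    return p,cost(p)","    if dbg: cv2.imwrite(dbg,cv2.resize(np.hstack([g,ren(p)[1]]).clip(0,255),None,fx=5,fy=5))\n    return p,cost(p)").replace("pad=14)","pad=14,dbg=None)")
s=s.replace("    def cost(p):","    def cost(p): return ren(p)[0]\n    def ren(p):").replace("return np.sqrt(np.mean((A@x-g.ravel())**2))","return np.sqrt(np.mean((A@x-g.ravel())**2)),(A@x).reshape(g.shape)")
open('h.py','w').write(s)
E
python3 m.py
python3 - <<'E'
from h import *
r=grab("scene",1);q=grab("top",1)
fit(r,'mould','b',(.642,.085,.116,-8,23),dbg="pics/x1.png");fit(q,'mould','b',(.642,.085,.116,-8,23),dbg="pics/x2.png")
fit(r,'cover','b',(.466,.228,-.14),dbg="pics/x3.png");fit(q,'cover','b',(.466,.228,-.14),dbg="pics/x4.png")
I=[cv2.resize(cv2.imread(f"pics/x{i}.png"),(400,290)) for i in(1,2,3,4)]
cv2.imwrite("pics/x.png",np.vstack([np.hstack(I[:2]),np.hstack(I[2:])]))
E
```

```text
scene mould a [  0.5971   0.2227   0.0715 -12.2309  23.0807] 36.69
top mould a [ 0.5946  0.2199  0.0834 -8.0769 23.1293] 8.26
scene cover a [0.4803 0.0693 0.6493] 17.09
top cover a [0.4806 0.067  0.6279] 5.72
scene mould b [  0.6449   0.0854   0.1277 -12.4611  22.7503] 32.66
top mould b [ 0.6422  0.0835  0.1107 -8.2465 23.0705] 8.79
scene cover b [ 0.4656  0.2309 -0.2064] 33.31
top cover b [ 0.4665  0.228  -0.1416] 7.82
scene mould c [  0.65    -0.0744  -0.1572 -13.0022  22.8935] 26.27
top mould c [ 0.6477 -0.0726 -0.1363 -8.3683 23.0902] 9.81
scene mould d [  0.604   -0.2206  -0.2815 -13.4118  23.3189] 19.25
top mould d [ 0.6023 -0.2169 -0.2837 -8.0876 23.1053] 9.03
scene cover d [ 0.4843 -0.0732  0.4656] 27.43
top cover d [ 0.4844 -0.0733  0.4453] 5.63
scene stand [ 0.5059 -0.369  -0.089 ] 48.54
top stand [ 0.5064 -0.3679 -0.0507] 10.43[ WARN:0@1.634] global loadsave.cpp:1063 imwrite_ Unsupported depth image for selected encoder is fallbacked to CV_8U.
```

View pics/x.png

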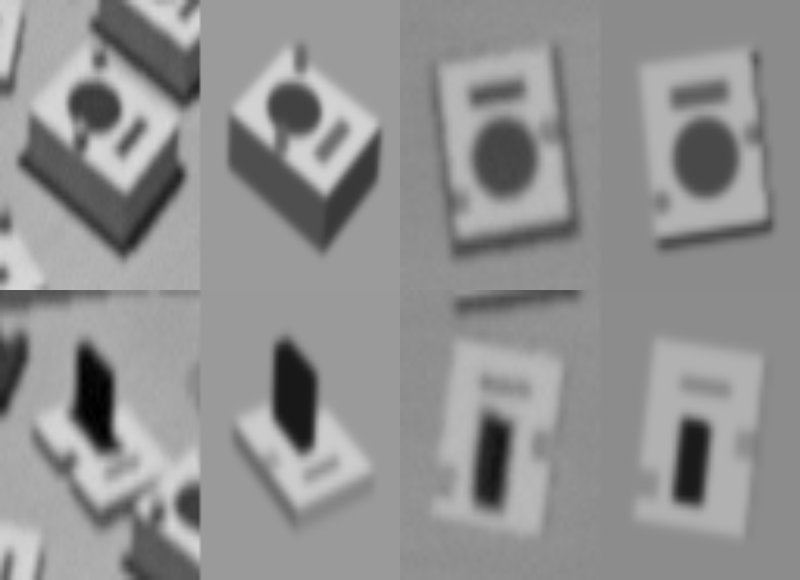

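```bash
python3 - <<'E'
s=open('h.py').read()
s=s.replace('''        for i,P,_ in LL:
''','''        if kind in('mould','closed'): LL=[(10,prism(0,0,100+2*FL,80+2*FL,0,FZ),1)]+LL[:2]+LL[2:]
        for i,P,_ in LL:
''').replace("S=8\n","S=8\nFL,FZ=4,5\n")
s=s.replace("    g=r[\"g\"][v0:v1,u0:u1]\n",'''    g=r["g"][v0:v1,u0:u1]
    m=np.zeros(g.shape,np.uint8); cv2.fillConvexPoly(m,cv2.convexHull(np.round(a-[u0,v0]).astype(np.int32)),1); w=cv2.GaussianBlur(cv2.dilate(m,np.ones((9,9))).astype(np.float32),(0,0),1).ravel()
''').replace("lstsq(A,g","lstsq(A*w[:,None],w*g").replace("(A@x-g.ravel())**2","(w*(A@x-g.ravel()))**2")
open('h.py','w').write(s)
E
python3 - <<'E'
import h
from h import *
for n in("top","scene"):
  r=grab(n)
  for f in((0,1),(3,5),(4,5),(5,5),(4,8)):
    h.FL,h.FZ=f
    print(n,f,[(lambda p:(p[0].round(4).tolist(),round(p[1],2)))(fit(r,'mould',l,M0[l]+(-10,23))) for l in 'bd'])
E
```

```text
top (0, 1) [([0.6421, 0.0835, 0.1101, -8.3745, 22.9935], np.float32(7.74)), ([0.6024, -0.2173, -0.2858, -8.4476, 23.6124], np.float32(8.42))]
top (3, 5) [([0.643, 0.0844, 0.1237, -9.1469, 22.9966], np.float32(4.29)), ([0.6034, -0.2184, -0.2866, -9.6789, 23.0684], np.float32(4.92))]
top (4, 5) [([0.6433, 0.0848, 0.1248, -9.4491, 23.0236], np.float32(3.46)), ([0.6034, -0.2186, -0.2867, -9.8804, 23.1027], np.float32(4.21))]
top (5, 5) [([0.6432, 0.0845, 0.1277, -9.3117, 22.9771], np.float32(2.94)), ([0.6034, -0.2189, -0.2838, -9.8469, 23.2297], np.float32(3.6))]
top (4, 8) [([0.6432, 0.0845, 0.1246, -9.1409, 23.1024], np.float32(3.41)), ([0.6034, -0.2186, -0.286, -9.7668, 23.2521], np.float32(4.13))]
scene (0, 1) [([0.6436, 0.0861, 0.1257, -11.305, 23.3086], np.float32(21.04)), ([0.6037, -0.22, -0.2787, -12.8756, 23.1588], np.float32(17.37))]
scene (3, 5) [([0.6432, 0.0871, 0.1338, -10.928, 23.0584], np.float32(17.37)), ([0.6022, -0.2184, -0.2788, -10.8247, 23.3102], np.float32(8.59))]
scene (4, 5) [([0.6429, 0.0871, 0.1293, -10.6428, 23.1955], np.float32(17.31)), ([0.6021, -0.2181, -0.2808, -10.8169, 23.3375], np.float32(7.28))]
scene (5, 5) [([0.6426, 0.0874, 0.1306, -10.4981, 23.1018], np.float32(17.4)), ([0.6021, -0.2179, -0.2808, -10.7932, 23.253], np.float32(6.45))]
scene (4, 8) [([0.6429, 0.0871, 0.1284, -10.9659, 23.1239], np.float32(17.61)), ([0.6022, -0.2182, -0.2795, -11.0553, 23.3721], np.float32(7.07))]
```

```bash
sed -i 's/^FL,FZ=.*/FL,FZ=5.5,5/; s/'"kind in('mould','closed')"'/kind!="cover"/' h.py; sed -i 's/100+2\*FL,80+2\*FL/(60 if kind=="stand" else 100)+2*FL,80+2*FL/' h.py; sed -i 's/(-10,17)/(-10,23)/' m.py; python3 m.py
```

```text
scene mould a [  0.5954   0.2238   0.0816 -10.9587  23.3815] 12.11
top mould a [ 0.5959  0.2213  0.0859 -9.3675 23.0927] 2.95
scene cover a [0.4803 0.0693 0.6489] 11.53
top cover a [0.4805 0.0672 0.6271] 5.36
scene mould b [  0.6425   0.0875   0.1304 -10.5471  23.1771] 17.5
top mould b [ 0.6431  0.0845  0.1292 -9.2739 23.0236] 2.89
scene cover b [ 0.466   0.2302 -0.2021] 14.42
top cover b [ 0.4665  0.2278 -0.1527] 5.16
scene mould c [  0.6479  -0.0723  -0.1695 -10.6181  23.4803] 8.3
top mould c [ 0.6487 -0.074  -0.1587 -9.7922 23.1618] 3.9
scene mould d [  0.6019  -0.2178  -0.2843 -10.4689  23.2936] 6.35
top mould d [ 0.6032 -0.2189 -0.2842 -9.6152 23.1964] 3.54
scene cover d [ 0.4847 -0.073   0.4647] 12.5
top cover d [ 0.4844 -0.0733  0.4458] 5.19
scene stand [ 0.5061 -0.3693 -0.0966] 25.58
top stand [ 0.507  -0.3686 -0.0206] 8.87
```

```bash
python3 - <<'E'
s=open('h.py').read()
s=s.replace("L.append((0,box(x,s*33,15,14.4,12),1))","L.append((5,box(x,s*33,15,14.4,12),1))")
open('h.py','w').write(s)
E
python3 - <<'E'
from h import *
q=grab("top",3);r=grab("scene",1)
for i,(k,l,p,f) in enumerate([('cover','a',(.48,.067,.63),q),('cover','b',(.466,.228,-.15),q),('stand','',(.507,-.3686,-.03),q),('stand','',(.507,-.3686,-.03),r)]):
    p,c=fit(f,k,l,p,dbg=f"pics/x{i}.png"); print(p.round(4),c)
I=[cv2.resize(cv2.imread(f"pics/x{i}.png"),(400,290)) for i in range(4)]
cv2.imwrite("pics/y.png",np.vstack([np.hstack(I[:2]),np.hstack(I[2:])]))
E
```

```text
[0.4804 0.0675 0.6502] 5.305158
[ 0.4665  0.2278 -0.1496] 5.0973177
[ 0.507  -0.3692 -0.0572] 9.278766
[ 0.506  -0.369  -0.0964] 27.334913[ WARN:0@2.262] global loadsave.cpp:1063 imwrite_ Unsupported depth image for selected encoder is fallbacked to CV_8U.
```

View pics/y.png

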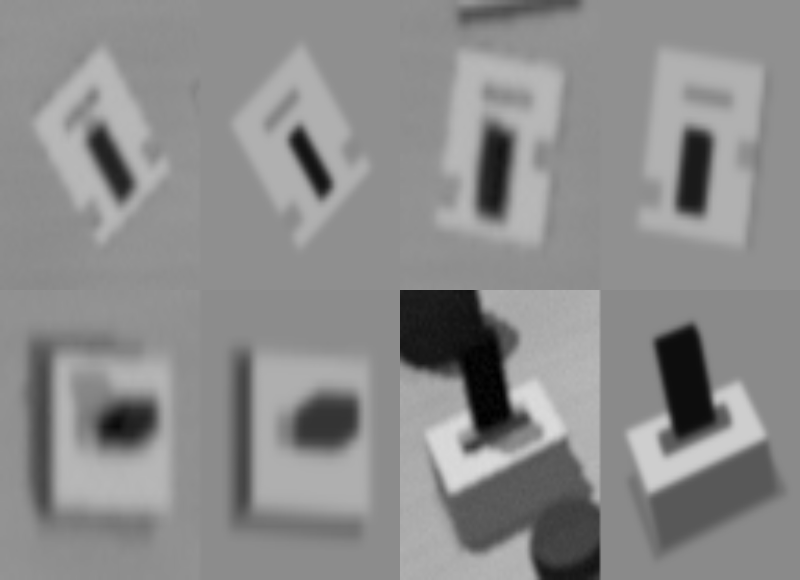

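```bash
cat > g.py <<'E'
import sys,numpy as np
from bench import arm
def to(x,y,z,phi):
    o=arm.get_obs(); R=o["orientation"]; P=o["position"]
    ph=np.arctan2(-R[0,1],R[1,1]); d=(phi-ph+np.pi)%(2*np.pi)-np.pi
    print("now",P.round(4),"phi",ph.round(3),"q7",o["q"][6].round(2),"-> shift",(R.T@(np.array([x,y,z])-P)*1e3).round(1),"turn",round(-d,3),"| w",round(o["width"],4),"t",o["t"])
def tilt(): print(arm.get_obs()["orientation"][:,2].round(4))
def fin(p,phi=None): # cover pose -> fin centre
    return p[0]-.015*np.cos(p[2]),p[1]-.015*np.sin(p[2])
if __name__=="__main__":
    a=[float(v) for v in sys.argv[1:]]; to(*a)
E
python3 g.py .4517 .230 .15 -1.72; python3 g.py .4517 .230 .15 -.15
```

```text
now [0.2058 0.6952 0.2313] phi -0.288 q7 -0.08 -> shift [-367.8 -376.3   81.3] turn 1.432 | w 0.0855 t 2.2
now [0.2058 0.6952 0.2313] phi -0.288 q7 -0.08 -> shift [-367.8 -376.3   81.3] turn -0.138 | w 0.0855 t 2.2
```

Request:
servo_tool(increments=[[[-37, -38, 0], 0.1, 1], [[-74, -75, 0], 0.25, 1], [[-110, -113, 0], 0.4, 1], [[-147, -150, 0], 0.5, 1], [[-184, -188, 0], 0.65, 1], [[-221, -226, 0], 0.8, 1], [[-257, -263, 0], 0.95, 1], [[-294, -301, 0], 1.1, 1], [[-331, -339, 0], 1.25, 1], [[-368, -376, 20], 1.35, 1], [[-368, -376, 50], 1.43, 1], [[-368, -376, 81], 1.43, 1], [[-368, -376, 81], 1.43, 1], [[-368, -376, 81], 1.43, 1], [[-368, -376, 81], 1.43, 1]])

```text
t: 3.7
position: [0.4524, 0.2312, 0.1516]
orientation: [[0.145, 0.989, 0.001], [0.989, -0.145, 0.001], [0.001, 0.001, -1.0]]
contact_force: [-0.2, -0.1, -0.3]
width: 0.085
finger_force: 0.0
```

```bash
python3 g.py .4517 .230 .02 -1.72; python3 -c "from g import *;tilt()"
```

```text
now [0.4524 0.2312 0.1516] phi -1.716 q7 -0.39 -> shift [ -1.5  -0.6 131.6] turn 0.004 | w 0.085 t 3.7
[ 0.0013  0.0012 -1.    ]
```

Request:
servo_tool(increments=[[[-1.5, -0.5, 40], 0, 1], [[-1.5, -0.5, 80], 0, 1], [[-1.5, -0.5, 110], 0, 1], [[-1.5, -0.5, 128], 0, 1], [[-1.5, -0.5, 130], 0, 1], [[-1.5, -0.5, 130], 0, 0.4], [[-1.5, -0.5, 130], 0, 0.4], [[-1.5, -0.5, 130], 0, 0.4], [[-1.5, -0.5, 130], 0, 0.4], [[-1.5, -0.5, 130], 0, 0.4], [[-1.5, -0.5, 130], 0, 0.4], [[-1.5, -0.5, 130], 0, 0.4], [[-1.5, -0.5, 130], 0, 0.4]])

```text
t: 5.0
position: [0.4519, 0.2294, 0.0219]
orientation: [[0.146, 0.989, 0.002], [0.989, -0.146, 0.002], [0.002, 0.002, -1.0]]
contact_force: [-0.3, 0.1, 11.4]
width: 0.0433
finger_force: 60.4
```

```bash
python3 g.py .4517 .230 .02 -1.72
```

```text
now [0.4519 0.2294 0.0219] phi -1.718 q7 -0.29 -> shift [ 0.5 -0.3  1.9] turn 0.002 | w 0.0433 t 5.0
```

Request:
servo_tool(increments=[[[0, 0, 0], 0, 1], [[0, 0, 0], 0, 1], [[0, 0, 0], 0, 1], [[0, 0, 0], 0, 1], [[0, 0, -30], 0, 1], [[0, 0, -60], 0, 0.6], [[0, 0, -70], -0.2, 0.6], [[0, 0, -70], -0.4, 0.6], [[0, 0, -70], -0.6, 0.6], [[0, 0, -70], -0.8, 0.6], [[0, 0, -70], -1.0, 0.6], [[0, 0, -70], -1.2, 0.6], [[0, 0, -70], -1.4, 0.6], [[0, 0, -70], -1.57, 0.6], [[0, 0, -70], -1.57, 0.6], [[0, 0, -70], -1.57, 0.6], [[0, 0, -70], -1.57, 0.6], [[0, 0, -70], -1.57, 0.6], [[0, 0, -70], -1.57, 0.6]])

```text
t: 6.9
position: [0.4512, 0.2286, 0.0902]
orientation: [[-0.989, 0.15, -0.0], [0.15, 0.989, -0.0], [0.0, -0.0, -1.0]]
contact_force: [0.6, -1.0, -0.6]
width: 0.0513
finger_force: 0.0
```

```bash
python3 g.py .4519 .2294 .02 -.148
```

```text
now [0.4512 0.2286 0.0902] phi -0.15 q7 0.63 -> shift [-0.6  0.9 70.2] turn -0.002 | w 0.0513 t 6.9
```

Request:
servo_tool(increments=[[[-0.6, 1, 30], 0, 0.6], [[-0.6, 1, 55], 0, 0.6], [[-0.6, 1, 68], 0, 0.6], [[-0.6, 1, 68], 0, 0.6], [[-0.6, 1, 68], 0, 0.05], [[-0.6, 1, 68], 0, 0.05], [[-0.6, 1, 68], 0, 0.05], [[-0.6, 1, 68], 0, 0.05], [[-0.6, 1, 68], 0, 0.05], [[-0.6, 1, 68], 0, 0.05], [[-0.6, 1, 68], 0, 0.05]])

```text
t: 8.0
position: [0.4525, 0.23, 0.0233]
orientation: [[-0.989, 0.148, 0.002], [0.148, 0.989, 0.001], [-0.001, 0.001, -1.0]]
contact_force: [-0.7, 0.7, 7.8]
width: 0.0131
finger_force: 59.8
```

```bash
python3 g.py .4519 .2294 .02 -.148
```

```text
now [0.4525 0.23   0.0233] phi -0.148 q7 0.6 -> shift [ 0.5 -0.7  3.3] turn -0.0 | w 0.0131 t 8.0
```

Request:
servo_tool(increments=[[[0, 0, 0], 0, 0.6], [[0, 0, 0], 0, 0.6], [[0, 0, 0], 0, 0.6], [[0, 0, -40], 0, 0.6], [[0, 0, -85], 0, 0.6], [[20, 30, -120], 0, 0.6], [[50, 70, -150], 0, 0.6], [[85, 110, -150], 0, 0.6], [[110, 150, -150], 0, 0.6], [[140, 190, -150], 0, 0.6], [[140, 230, -150], 0, 0.6], [[140, 250, -150], 0, 0.6], [[140, 250, -150], 0, 0.6]])

```text
t: 9.3
position: [0.3493, 0.501, 0.1719]
orientation: [[-0.99, 0.144, -0.0], [0.144, 0.99, 0.002], [0.0, 0.002, -1.0]]
contact_force: [-0.1, -0.1, -0.1]
width: 0.0514
finger_force: 0.0
```

```bash
sed -i "s/'b':(.462,.228,-.1)/'b':(.4665,.228,-.15)/" h.py; python3 m.py; python3 g.py .4525 .2297 .02 -.148; python3 -c "
import cv2;from h import arm
cv2.imwrite('pics/t2.png',arm.read_camera('top')['frame'])"
```

```text
scene mould a [  0.5954   0.2239   0.0817 -10.7131  22.9977] 12.25
top mould a [ 0.5959  0.2213  0.0848 -9.3943 23.0332] 3.0
scene cover a [0.4804 0.0693 0.6563] 10.84
top cover a [0.4805 0.0672 0.6278] 5.41
scene mould b [  0.6426   0.0876   0.1309 -10.4923  23.0747] 17.66
top mould b [ 0.6432  0.0846  0.1285 -9.4494 23.0326] 2.91
scene cover b [ 0.4628  0.2316 -0.1445] 23.78
top cover b [ 0.466   0.2266 -0.1357] 5.02
scene mould c [  0.6479  -0.0723  -0.1616 -10.7     23.3704] 8.32
top mould c [ 0.6489 -0.0739 -0.1554 -9.9526 23.0015] 3.88
scene mould d [  0.602   -0.2179  -0.28   -10.5361  23.2875] 6.43
top mould d [ 0.6033 -0.219  -0.2839 -9.8533 23.1894] 3.59
scene cover d [ 0.4849 -0.0735  0.4548] 11.92
top cover d [ 0.4844 -0.0733  0.4501] 5.23
scene stand [ 0.5061 -0.3693 -0.0972] 25.73
top stand [ 0.5071 -0.3688 -0.0446] 8.91
now [0.3507 0.4962 0.1723] phi -0.149 q7 0.24 -> shift [-140.3 -248.4  152.6] turn -0.001 | w 0.0515 t 9.6
```

Request:
servo_tool(increments=[[[-40, -40, 0], 0, 0.6], [[-80, -80, 0], 0, 0.6], [[-110, -125, 0], 0, 0.6], [[-140, -170, 0], 0, 0.6], [[-140, -215, 0], 0, 0.6], [[-140, -248, 20], 0, 0.6], [[-140, -248, 60], 0, 0.6], [[-140, -248, 100], 0, 0.6], [[-140, -248, 135], 0, 0.6], [[-140, -248, 150], 0, 0.6], [[-140, -248, 150], 0, 0.6], [[-140, -248, 150], 0, 0.05], [[-140, -248, 150], 0, 0.05], [[-140, -248, 150], 0, 0.05], [[-140, -248, 150], 0, 0.05], [[-140, -248, 150], 0, 0.05], [[-140, -248, 150], 0, 0.05]])

```text
t: 11.35
position: [0.4529, 0.2317, 0.0237]
orientation: [[-0.989, 0.148, 0.002], [0.148, 0.989, 0.001], [-0.002, 0.001, -1.0]]
contact_force: [-0.3, -0.5, 6.8]
width: 0.0132
finger_force: 59.6
```

```bash
python3 g.py .6288 .0839 .12 .129
```

```text
now [0.4529 0.2317 0.0237] phi -0.148 q7 0.6 -> shift [-196.  -120.1  -96.1] turn -0.277 | w 0.0132 t 11.35
```

Request:
servo_tool(increments=[[[0, 0, -15], 0, 0.05], [[0, 0, -45], 0, 0.05], [[0, 0, -80], 0, 0.05], [[-30, -15, -97], -0.05, 0.05], [[-65, -35, -97], -0.1, 0.05], [[-100, -55, -97], -0.15, 0.05], [[-135, -80, -97], -0.2, 0.05], [[-165, -100, -97], -0.25, 0.05], [[-185, -113, -97], -0.277, 0.05], [[-196, -120, -97], -0.277, 0.05], [[-196, -120, -97], -0.277, 0.05], [[-196, -120, -97], -0.277, 0.05], [[-196, -120, -97], -0.277, 0.05]])

```text
t: 12.65
position: [0.6272, 0.0859, 0.1195]
orientation: [[-0.991, -0.131, -0.001], [-0.131, 0.991, 0.001], [0.001, 0.001, -1.0]]
contact_force: [0.2, -0.2, -3.2]
width: 0.0128
finger_force: 58.8
```

```bash
python3 g.py .6293 .0839 .0555 .129;python3 -c "from g import *;tilt()"
```

```text
now [0.6272 0.0859 0.1195] phi 0.131 q7 1.2 -> shift [-1.9 -2.3 64. ] turn 0.002 | w 0.0128 t 12.65
[-6.e-04  5.e-04 -1.e+00]
```

Request:
servo_tool(increments=[[[-2, -2.3, 20], 0, 0.05], [[-2, -2.3, 40], 0, 0.05], [[-2, -2.3, 45], 0, 0.05], [[-2, -2.3, 45], 0, 0.05], [[-2, -2.3, 45], 0, 0.05]])

```text
t: 13.15
position: [0.6308, 0.083, 0.075]
orientation: [[-0.992, -0.13, 0.001], [-0.13, 0.992, 0.0], [-0.001, 0.0, -1.0]]
contact_force: [0.9, 0.3, -1.7]
width: 0.0128
finger_force: 58.7
```

```bash
python3 g.py .6293 .0839 .0555 .129; python3 - <<'E'
from h import *
r=grab("scene",1); cv2.imwrite("pics/s3.png",r["frame"][150:300,140:340].repeat(4,0).repeat(4,1))
E
python3 g.py .6293 .0839 .0555 .129
```

```text
now [0.6308 0.083  0.075 ] phi 0.13 q7 1.18 -> shift [ 1.4  1.1 19.5] turn 0.001 | w 0.0128 t 13.15
now [0.6311 0.0827 0.0752] phi 0.13 q7 1.18 -> shift [ 1.6  1.4 19.7] turn 0.001 | w 0.013 t 13.2
```

View pics/s3.png

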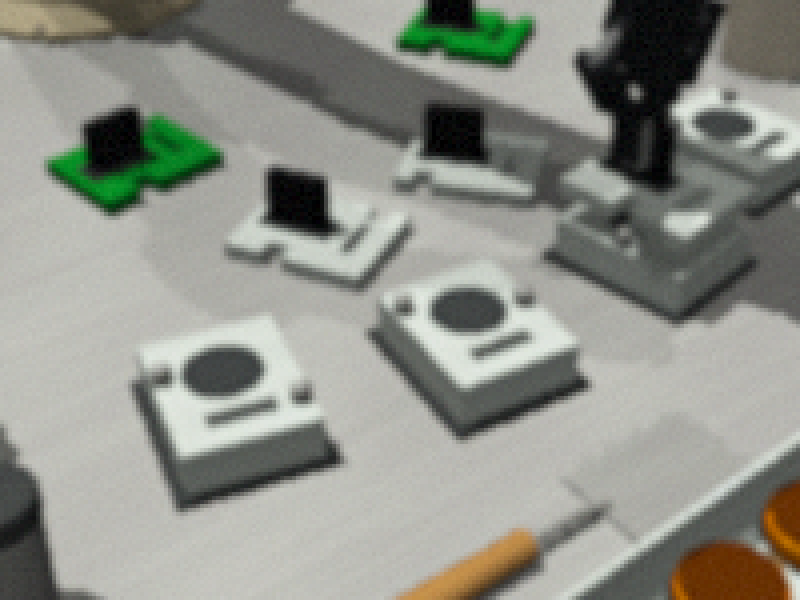

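Request:
servo_tool(increments=[[[1.5, 1.3, 4], 0, 0.05], [[1.5, 1.3, 4], 0, 0.05], [[1.5, 1.3, 4], 0, 0.05], [[1.5, 1.3, 4], 0, 0.05], [[1.5, 1.3, 4], 0, 0.05], [[1.5, 1.3, 4], 0, 0.05], [[1.5, 1.3, 4], 0, 0.05], [[1.5, 1.3, 4], 0, 0.05]])

```text
t: 14.0
position: [0.6291, 0.0831, 0.0703]
orientation: [[-0.992, -0.129, -0.0], [-0.129, 0.992, -0.0], [0.0, -0.0, -1.0]]
contact_force: [0.4, -0.5, -2.8]
width: 0.0131
finger_force: 58.7
```

```bash
python3 g.py .6293 .0839 .0555 .129
```

```text
now [0.6291 0.0831 0.0703] phi 0.129 q7 1.17 -> shift [-0.3  0.7 14.8] turn 0.0 | w 0.0131 t 14.0
```

Request:
servo_tool(increments=[[[-0.3, 0.6, 3], 0, 0.05], [[-0.3, 0.6, 6], 0, 0.05], [[-0.3, 0.6, 8], 0, 0.05], [[-0.3, 0.6, 10], 0, 0.05], [[-0.3, 0.6, 12], 0, 0.05], [[-0.3, 0.6, 14], 0, 0.05], [[-0.3, 0.6, 15], 0, 0.05], [[-0.3, 0.6, 15], 0, 0.05], [[-0.3, 0.6, 15], 0, 0.05]])

```text
t: 14.9
position: [0.6293, 0.0838, 0.0558]
orientation: [[-0.992, -0.129, 0.0], [-0.129, 0.992, -0.0], [-0.0, -0.0, -1.0]]
contact_force: [-2.8, -1.1, 6.0]
width: 0.0133
finger_force: 60.0
```

```bash
python3 g.py .6293 .0839 .0555 .129
```

```text
now [0.6293 0.0838 0.0558] phi 0.129 q7 1.16 -> shift [-0.   0.1  0.3] turn 0.0 | w 0.0133 t 14.9
```

Request:
servo_tool(increments=[[[0, 0, 0], 0, 0.6], [[0, 0, 0], 0, 0.6], [[0, 0, 0], 0, 0.6], [[0, 0, -20], 0, 0.6], [[0, 0, -60], 0, 0.6], [[0, 0, -100], 0, 0.6], [[20, 35, -120], 0, 0.6], [[40, 75, -120], 0, 0.6], [[60, 120, -120], 0, 0.6], [[80, 160, -120], 0, 0.6], [[100, 200, -120], 0, 0.6], [[120, 240, -120], 0, 0.6], [[140, 285, -120], 0, 0.6], [[160, 325, -120], 0, 0.6], [[180, 365, -120], 0, 0.6], [[200, 405, -120], 0, 0.6], [[220, 445, -120], 0, 0.6], [[220, 445, -120], 0, 0.6], [[220, 445, -120], 0, 0.6]])

```text
t: 16.8
position: [0.3527, 0.4977, 0.1751]
orientation: [[-0.991, -0.132, -0.0], [-0.132, 0.991, -0.0], [0.0, -0.0, -1.0]]
contact_force: [0.9, -0.6, -0.9]
width: 0.0512
finger_force: 0.0
```

```bash
cat > m2.py <<'E'
from h import *
import sys
r=grab("top"); cv2.imwrite("pics/"+sys.argv[1],cv2.resize(r["frame"][130:290,150:400],None,fx=3,fy=3,interpolation=cv2.INTER_CUBIC))
for k in sys.argv[2:]:
    kind,l=k.split('_'); p0={'cover':C0,'closed':M0}.get(kind,{}).get(l,(.507,-.3686,-.04))
    p,c=fit(r,kind,l,p0); print(k,p.round(4),round(float(c),2))
E
python3 m2.py t4.png closed_b cover_a cover_d
```

```text
closed_b [0.6423 0.0854 0.1275] 6.7
cover_a [0.4805 0.0672 0.6293] 5.43
cover_d [ 0.4844 -0.0733  0.4491] 5.27
```

View pics/t4.png

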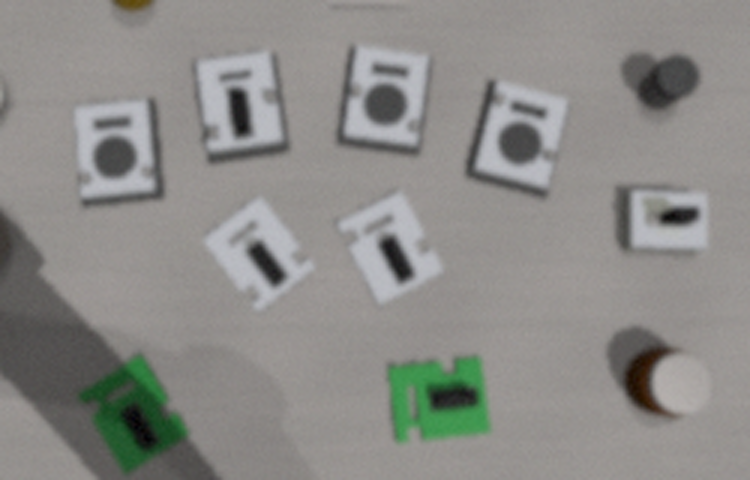

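```bash
python3 g.py .4694 .0593 .15 .635
```

```text
now [0.355  0.4954 0.1751] phi 0.127 q7 0.42 -> shift [ -58.2 -447.    25.6] turn -0.508 | w 0.0512 t 16.95
```

Request:
servo_tool(increments=[[[-5, -45, 0], -0.05, 0.6], [[-10, -90, 0], -0.1, 0.6], [[-16, -135, 0], -0.15, 0.6], [[-22, -180, 0], -0.2, 0.6], [[-28, -225, 0], -0.25, 0.6], [[-34, -270, 0], -0.3, 0.6], [[-42, -315, 0], -0.35, 0.6], [[-48, -360, 0], -0.4, 0.6], [[-53, -405, 0], -0.45, 0.6], [[-57, -440, 10], -0.5, 0.6], [[-58, -447, 40], -0.51, 0.6], [[-58, -447, 65], -0.51, 0.6], [[-58, -447, 80], -0.51, 0.6], [[-58, -447, 80], -0.51, 0.6], [[-58, -447, 80], -0.51, 0.6], [[-58, -447, 80], -0.51, 0.6]])

```text
t: 18.55
position: [0.4694, 0.0607, 0.0962]
orientation: [[-0.803, -0.596, 0.001], [-0.596, 0.803, 0.0], [-0.001, -0.001, -1.0]]
contact_force: [0.2, 0.1, -0.1]
width: 0.0513
finger_force: 0.0
```

```bash
python3 g.py .4694 .0593 .0225 .635
```

```text
now [0.4694 0.0607 0.0962] phi 0.639 q7 1.45 -> shift [ 0.9 -1.  73.7] turn 0.004 | w 0.0513 t 18.55
```

Request:
servo_tool(increments=[[[0.9, -1, 30], 0, 0.6], [[0.9, -1, 55], 0, 0.6], [[0.9, -1, 70], 0, 0.6], [[0.9, -1, 73], 0, 0.6], [[0.9, -1, 73], 0, 0.6], [[0.9, -1, 73], 0, 0.6], [[0.9, -1, 73], 0, 0.05], [[0.9, -1, 73], 0, 0.05], [[0.9, -1, 73], 0, 0.05], [[0.9, -1, 73], 0, 0.05], [[0.9, -1, 73], 0, 0.05], [[0.9, -1, 73], 0, 0.05]])

```text
t: 19.75
position: [0.4692, 0.0594, 0.023]
orientation: [[-0.803, -0.596, 0.001], [-0.596, 0.803, -0.0], [-0.001, -0.001, -1.0]]
contact_force: [-0.7, -0.5, 8.3]
width: 0.013
finger_force: 59.1
```

```bash
python3 g.py .4694 .0593 .0225 .635; python3 g.py .582 .2209 .13 .085
```

```text
now [0.4692 0.0594 0.023 ] phi 0.639 q7 1.34 -> shift [-0.1 -0.2  0.5] turn 0.004 | w 0.013 t 19.75
now [0.4692 0.0594 0.023 ] phi 0.639 q7 1.34 -> shift [-186.9   62.3 -106.8] turn 0.554 | w 0.013 t 19.75
```

Request:
servo_tool(increments=[[[0, 0, -15], 0, 0.05], [[0, 0, -45], 0, 0.05], [[0, 0, -80], 0, 0.05], [[-15, 5, -107], 0.05, 0.05], [[-45, 15, -107], 0.12, 0.05], [[-80, 27, -107], 0.22, 0.05], [[-115, 39, -107], 0.34, 0.05], [[-150, 50, -107], 0.46, 0.05], [[-175, 58, -107], 0.55, 0.05], [[-187, 62, -107], 0.55, 0.05], [[-187, 62, -90], 0.55, 0.05], [[-187, 62, -70], 0.55, 0.05], [[-187, 62, -60], 0.55, 0.05], [[-187, 62, -55], 0.55, 0.05], [[-187, 62, -55], 0.55, 0.05], [[-187, 62, -55], 0.55, 0.05], [[-187, 62, -55], 0.55, 0.05]])

```text
t: 21.45
position: [0.5823, 0.221, 0.0781]
orientation: [[-0.996, -0.089, 0.001], [-0.089, 0.996, 0.0], [-0.001, 0.0, -1.0]]
contact_force: [1.1, 0.2, -3.4]
width: 0.0132
finger_force: 59.0
```

```bash
python3 g.py .582 .2211 .0555 .084
```

```text
now [0.5823 0.221  0.0781] phi 0.089 q7 0.92 -> shift [ 0.3  0.1 22.6] turn 0.005 | w 0.0132 t 21.45
```

Request:
servo_tool(increments=[[[0.3, 0.1, 4], 0.005, 0.05], [[0.3, 0.1, 8], 0.005, 0.05], [[0.3, 0.1, 11], 0.005, 0.05], [[0.3, 0.1, 13], 0.005, 0.05], [[0.3, 0.1, 15], 0.005, 0.05], [[0.3, 0.1, 17], 0.005, 0.05], [[0.3, 0.1, 19], 0.005, 0.05], [[0.3, 0.1, 21], 0.005, 0.05], [[0.3, 0.1, 22.5], 0.005, 0.05], [[0.3, 0.1, 22.5], 0.005, 0.05], [[0.3, 0.1, 22.5], 0.005, 0.05]])

```text
t: 22.55
position: [0.5816, 0.221, 0.0551]
orientation: [[-0.996, -0.084, 0.0], [-0.084, 0.996, -0.0], [-0.0, -0.0, -1.0]]
contact_force: [-3.0, -0.7, 3.9]
width: 0.0131
finger_force: 59.9
```

```bash
python3 g.py .582 .2211 .0555 .084
```

```text
now [0.5816 0.221  0.0551] phi 0.084 q7 0.91 -> shift [-0.4  0.1 -0.4] turn 0.0 | w 0.0131 t 22.55
```

Request:
servo_tool(increments=[[[0, 0, 0], 0, 0.6], [[0, 0, 0], 0, 0.6], [[0, 0, 0], 0, 0.6], [[0, 0, -20], 0, 0.6], [[0, 0, -60], 0, 0.6], [[0, 0, -100], 0, 0.6], [[20, 30, -125], 0, 0.6], [[45, 65, -125], 0, 0.6], [[70, 100, -125], 0, 0.6], [[95, 138, -125], 0, 0.6], [[120, 175, -125], 0, 0.6], [[145, 212, -125], 0, 0.6], [[170, 250, -125], 0, 0.6], [[195, 285, -125], 0, 0.6], [[205, 300, -125], 0, 0.6], [[205, 300, -125], 0, 0.6]])

```text
t: 24.15
position: [0.3494, 0.5054, 0.1798]
orientation: [[-0.996, -0.089, -0.001], [-0.089, 0.996, 0.001], [0.001, 0.001, -1.0]]
contact_force: [-0.3, -0.0, -0.7]
width: 0.0509
finger_force: 0.0
```

```bash
python3 m2.py t5.png closed_b closed_a cover_d; python3 g.py .472 -.0786 .1 .449
```

```text
closed_b [0.6422 0.0854 0.1274] 6.69
closed_a [0.5949 0.2206 0.0908] 5.12
cover_d [ 0.4844 -0.0733  0.4494] 5.26
now [0.3534 0.5013 0.1796] phi 0.083 q7 0.39 -> shift [ -70.4 -587.6   80.4] turn -0.366 | w 0.0513 t 24.3
```

Request:
servo_tool(increments=[[[-5, -45, 0], -0.05, 0.6], [[-10, -90, 0], -0.1, 0.6], [[-16, -135, 0], -0.13, 0.6], [[-21, -180, 0], -0.16, 0.6], [[-27, -225, 0], -0.19, 0.6], [[-32, -270, 0], -0.22, 0.6], [[-37, -315, 0], -0.25, 0.6], [[-43, -360, 0], -0.28, 0.6], [[-48, -405, 0], -0.31, 0.6], [[-54, -450, 0], -0.34, 0.6], [[-60, -495, 0], -0.366, 0.6], [[-65, -540, 0], -0.366, 0.6], [[-70, -580, 10], -0.366, 0.6], [[-70, -588, 40], -0.366, 0.6], [[-70, -588, 75], -0.366, 0.6], [[-70, -588, 85], -0.366, 0.6], [[-70, -588, 85], -0.366, 0.6], [[-70, -588, 85], -0.366, 0.6], [[-70, -588, 85], -0.366, 0.6]])

```text
t: 26.2
position: [0.4719, -0.0773, 0.0961]
orientation: [[-0.9, -0.435, 0.002], [-0.435, 0.9, -0.0], [-0.002, -0.001, -1.0]]
contact_force: [-0.1, 0.6, -1.0]
width: 0.0511
finger_force: 0.0
```

```bash
python3 g.py .4719 -.0788 .0225 .449
```

```text
now [ 0.4719 -0.0773  0.0961] phi 0.451 q7 1.63 -> shift [ 0.8 -1.3 73.6] turn 0.002 | w 0.0511 t 26.2
```

Request:
servo_tool(increments=[[[0.8, -1.3, 30], 0, 0.6], [[0.8, -1.3, 55], 0, 0.6], [[0.8, -1.3, 70], 0, 0.6], [[0.8, -1.3, 73], 0, 0.6], [[0.8, -1.3, 73], 0, 0.6], [[0.8, -1.3, 73], 0, 0.6], [[0.8, -1.3, 73], 0, 0.05], [[0.8, -1.3, 73], 0, 0.05], [[0.8, -1.3, 73], 0, 0.05], [[0.8, -1.3, 73], 0, 0.05], [[0.8, -1.3, 73], 0, 0.05], [[0.8, -1.3, 73], 0, 0.05]])

```text
t: 27.4
position: [0.4715, -0.0792, 0.0226]
orientation: [[-0.901, -0.434, 0.001], [-0.434, 0.901, -0.0], [-0.001, -0.001, -1.0]]
contact_force: [-0.9, -1.0, 9.7]
width: 0.0134
finger_force: 59.1
```

```bash
python3 g.py .4719 -.0788 .0225 .449; python3 g.py .5898 -.2137 .13 -.283
```

```text
now [ 0.4715 -0.0792  0.0226] phi 0.449 q7 1.55 -> shift [-0.5  0.2  0.1] turn 0.0 | w 0.0134 t 27.4
now [ 0.4715 -0.0792  0.0226] phi 0.449 q7 1.55 -> shift [ -48.2 -172.6 -107.2] turn 0.732 | w 0.0134 t 27.4
```

Request:
servo_tool(increments=[[[0, 0, -15], 0, 0.05], [[0, 0, -45], 0, 0.05], [[0, 0, -80], 0, 0.05], [[-3, -12, -107], 0.05, 0.05], [[-11, -40, -107], 0.15, 0.05], [[-20, -72, -107], 0.27, 0.05], [[-29, -105, -107], 0.4, 0.05], [[-38, -135, -107], 0.53, 0.05], [[-45, -160, -107], 0.66, 0.05], [[-48, -172, -107], 0.732, 0.05], [[-48, -173, -90], 0.732, 0.05], [[-48, -173, -70], 0.732, 0.05], [[-48, -173, -60], 0.732, 0.05], [[-48, -173, -55], 0.732, 0.05], [[-48, -173, -55], 0.732, 0.05], [[-48, -173, -55], 0.732, 0.05], [[-48, -173, -55], 0.732, 0.05]])

```text
t: 29.1
position: [0.5901, -0.2138, 0.0776]
orientation: [[-0.961, 0.278, 0.001], [0.278, 0.961, -0.0], [-0.001, -0.0, -1.0]]
contact_force: [0.6, 0.2, -2.7]
width: 0.0129
finger_force: 59.1
```

```bash
python3 g.py .5896 -.2138 .055 -.283
```

```text
now [ 0.5901 -0.2138  0.0776] phi -0.282 q7 1.36 -> shift [ 0.5 -0.1 22.6] turn 0.001 | w 0.0129 t 29.1
```

Request:
servo_tool(increments=[[[0.5, 0, 4], 0, 0.05], [[0.5, 0, 8], 0, 0.05], [[0.5, 0, 11], 0, 0.05], [[0.5, 0, 13], 0, 0.05], [[0.5, 0, 15], 0, 0.05], [[0.5, 0, 17], 0, 0.05], [[0.5, 0, 19], 0, 0.05], [[0.5, 0, 21], 0, 0.05], [[0.5, 0, 22.5], 0, 0.05], [[0.5, 0, 22.5], 0, 0.05], [[0.5, 0, 22.5], 0, 0.05]])

```text
t: 30.2
position: [0.5891, -0.2137, 0.0547]
orientation: [[-0.961, 0.278, 0.0], [0.278, 0.961, -0.0], [-0.0, -0.0, -1.0]]
contact_force: [-2.4, -0.1, 3.2]
width: 0.0127
finger_force: 60.1
```

```bash
python3 g.py .5896 -.2138 .055 -.283
```

```text
now [ 0.5891 -0.2137  0.0547] phi -0.282 q7 1.35 -> shift [-0.5  0.  -0.3] turn 0.001 | w 0.0127 t 30.2
```

Request:
servo_tool(increments=[[[0, 0, 0], 0, 0.6], [[0, 0, 0], 0, 0.6], [[0, 0, 0], 0, 0.6], [[0, 0, -20], 0, 0.6], [[0, 0, -60], 0, 0.6], [[0, 0, -100], 0, 0.6], [[0, 0, -140], 0, 0.6], [[15, -35, -160], 0, 0.6], [[30, -75, -160], 0, 0.6], [[45, -115, -160], 0, 0.6], [[60, -155, -160], 0, 0.6], [[75, -200, -160], 0, 0.6], [[90, -245, -160], 0, 0.6], [[105, -285, -160], 0, 0.6], [[120, -330, -160], 0, 0.6], [[137, -370, -160], 0, 0.6], [[137, -390, -160], 0, 0.6], [[137, -390, -160], 0, 0.6]])

```text
t: 32.0
position: [0.3463, -0.5535, 0.214]
orientation: [[-0.959, 0.283, -0.001], [0.283, 0.959, -0.001], [0.0, -0.002, -1.0]]
contact_force: [-0.1, -0.0, 0.5]
width: 0.0511
finger_force: 0.0
```

```bash
python3 m2.py t6.png closed_a closed_b closed_d stand_; python3 g.py .508 -.368 .2 -.05
```

```text
closed_a [0.5949 0.2206 0.0915] 5.11
closed_b [0.6422 0.0854 0.1274] 6.66
closed_d [ 0.6025 -0.2151 -0.2864] 8.18
stand_ [ 0.5058 -0.3687 -0.0592] 13.76
now [ 0.35   -0.549   0.2141] phi -0.281 q7 2.08 -> shift [-101.7  217.7   14.4] turn -0.231 | w 0.0514 t 32.15
```

View pics/t6.png

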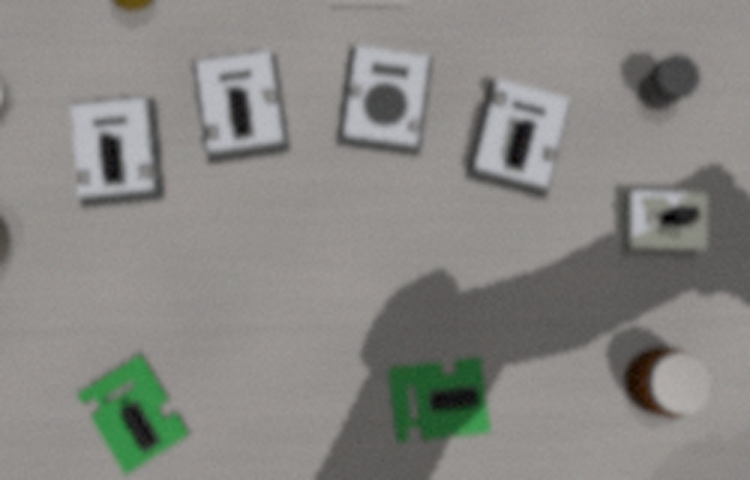

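```bash
python3 - <<'E'
from h import *
r=grab("top",1); T=r["world_from_camera"]; d=r["depth"]
v,u=np.mgrid[:384,:512]; X=np.stack([(u-r["cx"])/r["fx"]*d,(v-r["cy"])/r["fy"]*d,d,np.ones_like(d)],-1)@T.T
for l,p in M0.items():
    c,s=np.cos(p[2]),np.sin(p[2]); dx,dy=X[...,0]-p[0]-.004,X[...,1]-p[1]
    a=c*dx+s*dy;b=-s*dx+c*dy; m=(abs(b)>.012)&(abs(b)<.033)&(abs(a)<.042)&(d>0); A=np.c_[a[m],b[m],np.ones(m.sum())]
    print(l,np.linalg.lstsq(A,X[...,2][m],rcond=None)[0].round(4),m.sum())
g=(X[...,2]>.085)&(X[...,2]<.125)&(abs(X[...,0]-.507)<.05)&(abs(X[...,1]+.368)<.06); print("gauge top",X[g][:,:3].mean(0).round(4),g.sum(),X[g][:,:3].min(0).round(3),X[g][:,:3].max(0).round(3))
E
python3 g.py .5075 -.368 .15 -1.63
```

```text
a [-0.0263  0.0005  0.0427] 307
b [-0.028   0.0027  0.0428] 339
c [-0.0768  0.0179  0.0308] 324
d [-0.0365  0.0431  0.0425] 335
gauge top [ 0.5053 -0.3675  0.1035] 48 [ 0.499 -0.381  0.088] [ 0.512 -0.357  0.11 ]
now [ 0.3503 -0.5487  0.2143] phi -0.28 q7 2.08 -> shift [-101.2  217.1   64.5] turn 1.35 | w 0.0512 t 32.2
```

Request:
servo_tool(increments=[[[-10, 20, 0], 0.12, 0.6], [[-20, 45, 0], 0.25, 0.6], [[-32, 70, 0], 0.38, 0.6], [[-44, 95, 0], 0.5, 0.6], [[-56, 120, 0], 0.64, 0.6], [[-68, 145, 0], 0.78, 0.6], [[-80, 170, 0], 0.92, 0.6], [[-90, 195, 0], 1.06, 0.6], [[-100, 217, 0], 1.2, 0.6], [[-100, 217, 20], 1.34, 0.6], [[-100, 217, 50], 1.35, 0.6], [[-100, 217, 65], 1.35, 0.6], [[-100, 217, 65], 1.35, 0.6], [[-100, 217, 65], 1.35, 0.6], [[-100, 217, 65], 1.35, 0.6]])

```text
t: 33.7
position: [0.5063, -0.3694, 0.1505]
orientation: [[0.06, 0.998, 0.002], [0.998, -0.06, -0.001], [-0.001, 0.002, -1.0]]
contact_force: [-0.1, 0.2, -0.2]
width: 0.0514
finger_force: 0.0
```

```bash
python3 g.py .5065 -.367 .062 -1.63
```

```text
now [ 0.5063 -0.3694  0.1505] phi -1.631 q7 0.62 -> shift [ 2.4 -0.  88.5] turn -0.001 | w 0.0514 t 33.7
```

Request:
servo_tool(increments=[[[2.4, 0, 30], 0, 0.6], [[2.4, 0, 60], 0, 0.6], [[2.4, 0, 80], 0, 0.6], [[2.4, 0, 87], 0, 0.6], [[2.4, 0, 87], 0, 0.6], [[2.4, 0, 87], 0, 0.6], [[2.4, 0, 87], 0, 0.05], [[2.4, 0, 87], 0, 0.05], [[2.4, 0, 87], 0, 0.05], [[2.4, 0, 87], 0, 0.05], [[2.4, 0, 87], 0, 0.05], [[2.4, 0, 87], 0, 0.05]])

```text
t: 34.9
position: [0.5061, -0.3673, 0.0631]
orientation: [[0.061, 0.998, 0.001], [0.998, -0.061, -0.001], [-0.001, 0.001, -1.0]]
contact_force: [-0.6, 0.5, 7.0]
width: 0.0131
finger_force: 58.9
```

```bash
python3 g.py .5065 -.367 .062 -1.63
```

```text
now [ 0.5061 -0.3673  0.0631] phi -1.632 q7 0.64 -> shift [0.3 0.4 1.1] turn -0.002 | w 0.0131 t 34.9
```

Request:
servo_tool(increments=[[[0, 0, 0], 0, 0.7], [[0, 0, 0], 0, 0.7], [[0, 0, 0], 0, 0.7], [[0, 0, -25], 0, 0.7], [[0, 0, -60], 0, 0.7], [[0, 0, -80], -0.14, 0.7], [[0, 0, -80], -0.28, 0.7], [[0, 0, -80], -0.42, 0.7], [[0, 0, -80], -0.56, 0.7], [[0, 0, -80], -0.7, 0.7], [[0, 0, -80], -0.84, 0.7], [[0, 0, -80], -0.98, 0.7], [[0, 0, -80], -1.12, 0.7], [[0, 0, -80], -1.26, 0.7], [[0, 0, -80], -1.4, 0.7], [[0, 0, -80], -1.54, 0.7], [[0, 0, -80], -1.57, 0.7], [[0, 0, -80], -1.57, 0.7], [[0, 0, -80], -1.57, 0.7], [[0, 0, -80], -1.57, 0.7]])

```text
t: 36.9
position: [0.5057, -0.367, 0.1423]
orientation: [[-0.998, 0.064, -0.0], [0.064, 0.998, -0.0], [0.0, -0.0, -1.0]]
contact_force: [0.2, -0.3, 0.1]
width: 0.0598
finger_force: 0.0
```

```bash
python3 g.py .5061 -.3675 .062 -.061
```

```text
now [ 0.5057 -0.367   0.1423] phi -0.064 q7 1.78 -> shift [-0.4 -0.5 80.3] turn -0.003 | w 0.0598 t 36.9
```

Request:
servo_tool(increments=[[[-0.4, -0.5, 30], 0, 0.7], [[-0.4, -0.5, 55], 0, 0.7], [[-0.4, -0.5, 72], 0, 0.7], [[-0.4, -0.5, 79], 0, 0.7], [[-0.4, -0.5, 79], 0, 0.7], [[-0.4, -0.5, 79], 0, 0.7], [[-0.4, -0.5, 79], 0, 0.2], [[-0.4, -0.5, 79], 0, 0.2], [[-0.4, -0.5, 79], 0, 0.2], [[-0.4, -0.5, 79], 0, 0.2], [[-0.4, -0.5, 79], 0, 0.2], [[-0.4, -0.5, 79], 0, 0.2]])

```text
t: 38.1
position: [0.5064, -0.3679, 0.0643]
orientation: [[-0.998, 0.062, 0.001], [0.062, 0.998, -0.001], [-0.001, -0.001, -1.0]]
contact_force: [-0.9, 0.1, 7.0]
width: 0.025
finger_force: 58.5
```

```bash
python3 g.py .5061 -.3675 .062 -.061; python3 g.py .508 -.37 .15 .05
```

```text
now [ 0.5064 -0.3679  0.0643] phi -0.062 q7 1.74 -> shift [0.3 0.4 2.3] turn -0.001 | w 0.025 t 38.1
now [ 0.5064 -0.3679  0.0643] phi -0.062 q7 1.74 -> shift [ -1.8  -2.  -85.7] turn -0.112 | w 0.025 t 38.1
```

```bash
python3 g.py .6245 .2246 .19 .084
```

```text
now [ 0.5064 -0.3679  0.0643] phi -0.062 q7 1.74 -> shift [ -81.3  598.6 -126.1] turn -0.146 | w 0.025 t 38.1
```

Request:
servo_tool(increments=[[[0, 0, -10], 0, 0.2], [[0, 0, -40], 0, 0.2], [[0, 0, -80], 0, 0.2], [[0, 0, -126], 0, 0.2], [[-3, 22, -126], -0.01, 0.2], [[-9, 65, -126], -0.02, 0.2], [[-15, 110, -126], -0.04, 0.2], [[-21, 155, -126], -0.05, 0.2], [[-27, 200, -126], -0.06, 0.2], [[-33, 245, -126], -0.07, 0.2], [[-39, 290, -126], -0.08, 0.2], [[-45, 335, -126], -0.09, 0.2], [[-51, 380, -126], -0.1, 0.2], [[-58, 425, -126], -0.11, 0.2], [[-64, 470, -126], -0.12, 0.2], [[-70, 515, -126], -0.13, 0.2], [[-76, 560, -126], -0.146, 0.2], [[-80, 588, -126], -0.146, 0.2], [[-81, 598, -126], -0.146, 0.2], [[-81, 598, -126], -0.146, 0.2]])

```text
t: 40.1
position: [0.623, 0.2261, 0.189]
orientation: [[-0.996, -0.087, -0.001], [-0.087, 0.996, 0.0], [0.001, 0.0, -1.0]]
contact_force: [0.5, -1.3, -1.8]
width: 0.0256
finger_force: 59.1
```

```bash
python3 m2.py t7.png closed_a closed_b closed_d; python3 g.py .6245 .2246 .108 .084
```

```text
closed_a [0.5762 0.2027 0.4676] 8.54
closed_b [0.6423 0.0856 0.124 ] 15.78
closed_d [ 0.6025 -0.215  -0.2868] 8.26
now [0.6236 0.222  0.1891] phi 0.082 q7 0.98 -> shift [-1.2  2.6 81.1] turn -0.002 | w 0.0252 t 40.25
```

Request:
servo_tool(increments=[[[-1, 2.6, 30], 0, 0.2], [[-1, 2.6, 60], 0, 0.2], [[-1, 2.6, 78], 0, 0.2], [[-1, 2.6, 81], 0, 0.2], [[-1, 2.6, 81], 0, 0.2], [[-1, 2.6, 81], 0, 0.2], [[-1, 2.6, 81], 0, 0.2], [[-1, 2.6, 81], 0, 0.2]])

```text
t: 41.05
position: [0.625, 0.227, 0.1094]
orientation: [[-0.996, -0.084, 0.002], [-0.084, 0.996, 0.001], [-0.002, 0.0, -1.0]]
contact_force: [0.3, -0.1, -0.8]
width: 0.0249
finger_force: 59.1
```

```bash
python3 g.py .6245 .2246 .0685 .084
```

```text
now [0.625  0.227  0.1094] phi 0.084 q7 0.93 -> shift [ 0.8 -2.4 40.9] turn 0.0 | w 0.0249 t 41.05
```

Request:
servo_tool(increments=[[[0.6, -2, 4], 0, 0.2], [[0.6, -2, 4], 0, 0.2], [[0.6, -2, 4], 0, 0.2], [[0.6, -2, 4], 0, 0.2], [[0.6, -2, 4], 0, 0.2], [[0.6, -2, 4], 0, 0.2]])

```text
t: 41.65
position: [0.6242, 0.2249, 0.1043]
orientation: [[-0.996, -0.084, 0.0], [-0.084, 0.996, 0.0], [-0.0, 0.0, -1.0]]
contact_force: [0.2, -0.2, -1.4]
width: 0.025
finger_force: 59.1
```

```bash
python3 g.py .6245 .2246 .0685 .084
```

```text
now [0.6242 0.2249 0.1043] phi 0.084 q7 0.93 -> shift [-0.3 -0.4 35.8] turn 0.0 | w 0.025 t 41.65
```

Aligned, so I'll insert and watch the force.

Request:
servo_tool(increments=[[[-0.3, -0.3, 4], 0, 0.2], [[-0.3, -0.3, 8], 0, 0.2], [[-0.3, -0.3, 11], 0, 0.2], [[-0.3, -0.3, 14], 0, 0.2], [[-0.3, -0.3, 16], 0, 0.2]])

```text
t: 42.15
position: [0.6243, 0.2246, 0.0878]
orientation: [[-0.996, -0.084, -0.0], [-0.084, 0.996, -0.0], [0.0, -0.0, -1.0]]
contact_force: [-0.6, 0.2, -0.9]
width: 0.0257
finger_force: 59.1
```

Request:
servo_tool(increments=[[[0, 0, 4], 0, 0.2], [[0, 0, 8], 0, 0.2], [[0, 0, 11], 0, 0.2], [[0, 0, 14], 0, 0.2], [[0, 0, 16], 0, 0.2], [[0, 0, 18], 0, 0.2], [[0, 0, 19], 0, 0.2], [[0, 0, 20], 0, 0.2], [[0, 0, 20], 0, 0.2], [[0, 0, 20], 0, 0.2], [[0, 0, 20], 0, 0.2], [[0, 0, 20], 0, 0.2]])

```text
t: 43.35
position: [0.6245, 0.2246, 0.0684]
orientation: [[-0.996, -0.084, 0.0], [-0.084, 0.996, 0.0], [-0.0, 0.0, -1.0]]
contact_force: [0.5, 0.3, -0.8]
width: 0.0252
finger_force: 59.4
```

```bash
python3 g.py .6719 .0892 .13 .129
```

```text
now [0.6245 0.2246 0.0684] phi 0.084 q7 0.91 -> shift [ -35.8 -138.9  -61.6] turn -0.045 | w 0.0252 t 43.35
```

Request:
servo_tool(increments=[[[0, 0, 1], 0, 0.2], [[0, 0, 1.5], 0, 0.2], [[0, 0, 2], 0, 0.2], [[0, 0, 2], 0, 0.2], [[0, 0, 2], 0, 0.2], [[0, 0, 2], 0, 0.2]])

```text
t: 43.95
position: [0.6246, 0.2247, 0.0683]
orientation: [[-0.996, -0.084, 0.001], [-0.084, 0.996, -0.0], [-0.001, -0.0, -1.0]]
contact_force: [-4.6, -3.1, 17.4]
width: 0.0254
finger_force: 61.6
```

```bash
python3 g.py .6717 .0892 .17 .129
```

```text
now [0.6246 0.2247 0.0683] phi 0.084 q7 0.91 -> shift [ -35.7 -139.  -101.7] turn -0.045 | w 0.0254 t 43.95
```

Request:
servo_tool(increments=[[[0, 0, 0], 0, 0.2], [[0, 0, -20], 0, 0.2], [[0, 0, -45], 0, 0.2], [[0, 0, -75], 0, 0.2], [[0, 0, -102], 0, 0.2], [[-5, -20, -102], -0.01, 0.2], [[-15, -60, -102], -0.03, 0.2], [[-25, -100, -102], -0.045, 0.2], [[-33, -130, -102], -0.045, 0.2], [[-36, -139, -100], -0.045, 0.2], [[-36, -139, -70], -0.045, 0.2], [[-36, -139, -45], -0.045, 0.2], [[-36, -139, -40], -0.045, 0.2], [[-36, -139, -40], -0.045, 0.2], [[-36, -139, -40], -0.045, 0.2], [[-36, -139, -40], -0.045, 0.2], [[-36, -139, -40], -0.045, 0.2]])

```text
t: 45.65
position: [0.6726, 0.0894, 0.1075]
orientation: [[-0.992, -0.129, 0.002], [-0.129, 0.992, 0.0], [-0.002, 0.0, -1.0]]
contact_force: [-0.1, -0.0, -1.8]
width: 0.0253
finger_force: 59.2
```

```bash
python3 g.py .6717 .0892 .088 .129
```

```text
now [0.6726 0.0894 0.1075] phi 0.129 q7 1.18 -> shift [ 0.9 -0.1 19.5] turn 0.0 | w 0.0253 t 45.65
```

Request:
servo_tool(increments=[[[0.7, 0, 2], 0, 0.2], [[0.7, 0, 2], 0, 0.2], [[0.7, 0, 2], 0, 0.2], [[0.7, 0, 6], 0, 0.2], [[0.7, 0, 10], 0, 0.2], [[0.7, 0, 14], 0, 0.2], [[0.7, 0, 17], 0, 0.2], [[0.7, 0, 20], 0, 0.2], [[0.7, 0, 20], 0, 0.2]])

```text
t: 46.55
position: [0.6711, 0.089, 0.0857]
orientation: [[-0.992, -0.129, -0.001], [-0.129, 0.992, -0.0], [0.001, -0.0, -1.0]]
contact_force: [-0.2, -0.4, -1.1]
width: 0.0251
finger_force: 59.2
```

Request:
servo_tool(increments=[[[0, 0, 4], 0, 0.2], [[0, 0, 8], 0, 0.2], [[0, 0, 11], 0, 0.2], [[0, 0, 13], 0, 0.2], [[0, 0, 15], 0, 0.2], [[0, 0, 16], 0, 0.2], [[0, 0, 17], 0, 0.2], [[0, 0, 18], 0, 0.2], [[0, 0, 19], 0, 0.2], [[0, 0, 19], 0, 0.2], [[0, 0, 19], 0, 0.2], [[0, 0, 19], 0, 0.2]])

```text
t: 47.75
position: [0.6714, 0.0891, 0.0683]
orientation: [[-0.992, -0.129, 0.001], [-0.129, 0.992, -0.0], [-0.001, -0.0, -1.0]]
contact_force: [-2.8, -0.7, 7.1]
width: 0.0251
finger_force: 60.3
```

```bash
python3 g.py .6309 -.2258 .17 -.283
```

```text
now [0.6714 0.0891 0.0683] phi 0.129 q7 1.15 -> shift [  80.7 -307.1 -101.7] turn 0.412 | w 0.0251 t 47.75
```

Request:
servo_tool(increments=[[[0, 0, 0], 0, 0.2], [[0, 0, 0], 0, 0.2], [[0, 0, -20], 0, 0.2], [[0, 0, -45], 0, 0.2], [[0, 0, -75], 0, 0.2], [[0, 0, -102], 0, 0.2], [[0, 0, -102], 0, 0.2]])

```text
t: 48.45
position: [0.6733, 0.0896, 0.1734]
orientation: [[-0.992, -0.129, 0.006], [-0.129, 0.992, 0.001], [-0.006, 0.0, -1.0]]
contact_force: [0.7, -0.3, -1.1]
width: 0.0254
finger_force: 59.1
```

```bash
python3 m2.py t8.png closed_a closed_d; python3 g.py .6309 -.2258 .17 -.283
```

```text
closed_a [0.5955 0.2208 0.1041] 13.4
closed_d [ 0.6021 -0.2152 -0.2913] 11.85
now [0.6709 0.0888 0.1688] phi 0.129 q7 1.21 -> shift [  80.2 -306.8   -1.1] turn 0.412 | w 0.0251 t 48.6
```

```bash
python3 - <<'E'
from h import *
r=grab("top",3); W=np.linalg.inv(r["world_from_camera"])
for l,(x,y) in dict(a=(.6245,.2246),d=(.6309,-.2258)).items():
    q=W@[x-.001,y-.001,.044,1]; u=r["fx"]*q[0]/q[2]+r["cx"]; v=r["fy"]*q[1]/q[2]+r["cy"]
    a,b=int(round(u)),int(round(v)); g=r["g"][b-5:b+6,a-9:a+10]; w=np.clip(np.percentile(g,75)-10-g,0,None)
    V,U=np.mgrid[b-5:b+6,a-9:a+10]; print(l,"expected",u.round(2),v.round(2),"dark centroid",((w*U).sum()/w.sum()).round(2),((w*V).sum()/w.sum()).round(2)); print(g[::1,::2].astype(int))
E
```

```text
a expected 186.36 169.98 dark centroid 185.93 171.47
[[181 183 185 186 189 192 192 194 194 192]
 [192 193 192 192 193 194 194 193 194 194]
 [193 194 193 193 189 187 187 187 193 194]
 [194 194 188 182 173 168 164 168 190 193]
 [194 193 168 152 141 135 127 138 186 191]
 [195 192 143 116 116 114 113 135 185 192]
 [195 191 149 123 135 142 148 162 189 191]
 [195 193 170 154 166 175 180 183 192 191]
 [193 194 186 165 163 179 187 191 194 192]
 [194 195 190 147 125 154 172 189 194 192]
 [195 193 189 123  76 107 140 185 194 192]]
d expected 326.21 165.42 dark centroid 324.49 166.11
[[160 186 193 193 189 188 181 173 167 159]
 [137 179 192 193 193 193 192 188 181 170]
 [133 175 183 187 192 193 195 192 189 186]
 [139 174 161 167 181 187 193 192 193 192]
 [145 175 140 129 155 166 182 189 194 194]
 [166 181 142 110 119 128 154 176 192 192]
 [186 189 166 141 126 108 117 154 192 194]
 [193 192 181 173 160 136 116 146 192 194]
 [193 185 175 181 174 166 153 164 192 192]
 [195 171 148 160 154 167 179 184 193 194]
 [192 158 117 112 104 136 184 193 193 193]]
```

Request:
servo_tool(increments=[[[8, -30, 0], 0.04, 0.2], [[18, -70, 0], 0.09, 0.2], [[28, -110, 0], 0.15, 0.2], [[39, -150, 0], 0.2, 0.2], [[50, -190, 0], 0.25, 0.2], [[60, -230, 0], 0.31, 0.2], [[70, -270, 0], 0.36, 0.2], [[78, -297, 0], 0.412, 0.2], [[80, -307, 5], 0.412, 0.2], [[80, -307, 35], 0.412, 0.2], [[80, -307, 58], 0.412, 0.2], [[80, -307, 62], 0.412, 0.2], [[80, -307, 62], 0.412, 0.2], [[80, -307, 62], 0.412, 0.2], [[80, -307, 62], 0.412, 0.2], [[80, -307, 62], 0.412, 0.2]])

```text
t: 50.35
position: [0.6321, -0.2257, 0.1084]
orientation: [[-0.96, 0.279, 0.002], [0.279, 0.96, -0.0], [-0.002, -0.0, -1.0]]
contact_force: [0.6, 0.5, -1.2]
width: 0.0249
finger_force: 59.2
```

```bash
python3 g.py .6308 -.2258 .088 -.283
```

```text
now [ 0.6321 -0.2257  0.1084] phi -0.283 q7 1.31 -> shift [ 1.2 -0.4 20.4] turn 0.0 | w 0.0249 t 50.35
```

Request:
servo_tool(increments=[[[0.8, -0.2, 2], 0, 0.2], [[0.8, -0.2, 2], 0, 0.2], [[0.8, -0.2, 2], 0, 0.2], [[0.8, -0.2, 6], 0, 0.2], [[0.8, -0.2, 10], 0, 0.2], [[0.8, -0.2, 14], 0, 0.2], [[0.8, -0.2, 17], 0, 0.2], [[0.8, -0.2, 20], 0, 0.2], [[0.8, -0.2, 20], 0, 0.2]])

```text
t: 51.25
position: [0.6305, -0.2256, 0.0867]
orientation: [[-0.96, 0.279, -0.001], [0.279, 0.96, 0.0], [0.001, -0.0, -1.0]]
contact_force: [0.1, -0.8, -1.0]
width: 0.0251
finger_force: 59.2
```

Request:
servo_tool(increments=[[[0, 0, 4], 0, 0.2], [[0, 0, 8], 0, 0.2], [[0, 0, 11], 0, 0.2], [[0, 0, 13], 0, 0.2], [[0, 0, 15], 0, 0.2], [[0, 0, 17], 0, 0.2], [[0, 0, 18], 0, 0.2], [[0, 0, 19], 0, 0.2], [[0, 0, 20.5], 0, 0.2], [[0, 0, 20.5], 0, 0.2], [[0, 0, 20.5], 0, 0.2], [[0, 0, 20.5], 0, 0.2], [[0, 0, 20.5], 0, 0.2]])

```text
t: 52.55
position: [0.6308, -0.2257, 0.0683]
orientation: [[-0.96, 0.279, 0.001], [0.279, 0.96, -0.001], [-0.001, -0.0, -1.0]]
contact_force: [-4.9, 1.8, 12.2]
width: 0.0254
finger_force: 60.9
```

```bash
python3 g.py .5062 -.3677 .17 -.0615
```

```text
now [ 0.6308 -0.2257  0.0683] phi -0.283 q7 1.3 -> shift [  79.9 -171.2 -101.7] turn -0.221 | w 0.0254 t 52.55
```

Request:
servo_tool(increments=[[[0, 0, 0], 0, 0.2], [[0, 0, -20], 0, 0.2], [[0, 0, -45], 0, 0.2], [[0, 0, -75], 0, 0.2], [[0, 0, -102], 0, 0.2], [[10, -20, -102], -0.03, 0.2], [[25, -55, -102], -0.08, 0.2], [[42, -92, -102], -0.13, 0.2], [[60, -130, -102], -0.18, 0.2], [[75, -160, -102], -0.221, 0.2], [[80, -171, -100], -0.221, 0.2], [[80, -171, -70], -0.221, 0.2], [[80, -171, -45], -0.221, 0.2], [[80, -171, -40], -0.221, 0.2], [[80, -171, -40], -0.221, 0.2], [[80, -171, -40], -0.221, 0.2], [[80, -171, -40], -0.221, 0.2], [[80, -171, -40], -0.221, 0.2]])

```text
t: 54.35
position: [0.5067, -0.3677, 0.1079]
orientation: [[-0.998, 0.062, 0.001], [0.062, 0.998, -0.001], [-0.001, -0.001, -1.0]]
contact_force: [0.1, 0.7, -1.0]
width: 0.0254
finger_force: 59.2
```

```bash
python3 g.py .5062 -.3677 .0645 -.0615
```

```text
now [ 0.5067 -0.3677  0.1079] phi -0.062 q7 1.73 -> shift [ 0.6  0.  43.4] turn -0.0 | w 0.0254 t 54.35
```

Request:
servo_tool(increments=[[[0.4, 0, 5], 0, 0.2], [[0.4, 0, 10], 0, 0.2], [[0.4, 0, 15], 0, 0.2], [[0.4, 0, 20], 0, 0.2], [[0.4, 0, 25], 0, 0.2], [[0.4, 0, 30], 0, 0.2], [[0.4, 0, 35], 0, 0.2], [[0.4, 0, 39], 0, 0.2], [[0.4, 0, 42], 0, 0.2], [[0.4, 0, 44], 0, 0.2], [[0.4, 0, 44], 0, 0.2], [[0.4, 0, 44], 0, 0.2]])

```text
t: 55.55
position: [0.5058, -0.3675, 0.0642]
orientation: [[-0.998, 0.062, 0.0], [0.062, 0.998, -0.001], [-0.0, -0.001, -1.0]]
contact_force: [-4.0, 2.9, 14.3]
width: 0.0253
finger_force: 61.0
```

Seated. Next I'll release, go straight up, move clear and check.

Request:
servo_tool(increments=[[[0, 0, -1], 0, 0.2], [[0, 0, -1], 0, 0.6], [[0, 0, -1], 0, 0.7], [[0, 0, -1], 0, 0.7], [[0, 0, -1], 0, 0.7], [[0, 0, -20], 0, 0.7], [[0, 0, -50], 0, 0.7], [[0, 0, -90], 0, 0.7], [[0, 0, -130], 0, 0.7], [[0, 0, -150], 0, 0.7], [[40, -20, -150], 0, 0.7], [[75, -55, -150], 0, 0.7], [[110, -90, -150], 0, 0.7], [[145, -125, -150], 0, 0.7], [[165, -165, -150], 0, 0.7], [[165, -190, -150], 0, 0.7], [[165, -190, -150], 0, 0.7], [[165, -190, -150], 0, 0.7], [[165, -190, -150], 0, 0.7]])

```text
t: 57.45
position: [0.3301, -0.5457, 0.2126]
orientation: [[-0.998, 0.06, 0.0], [0.06, 0.998, 0.001], [-0.0, 0.001, -1.0]]
contact_force: [-0.3, -0.1, 0.3]
width: 0.0597
finger_force: 0.0
```

```bash
python3 m2.py t9.png closed_a closed_b closed_d stand_; python3 - <<'E'
from h import *
cv2.imwrite("pics/s9.png",cv2.resize(arm.read_camera("scene")["frame"],(800,600)))
print(arm.get_obs()["position"],arm.get_obs()["contact_force"])
E
```

```text
closed_a [0.5949 0.2206 0.0907] 5.03
closed_b [0.642  0.0852 0.1266] 6.77
closed_d [ 0.6025 -0.215  -0.2865] 8.16
stand_ [ 0.5047 -0.3682 -0.0317] 15.65
[ 0.33004091 -0.54610454  0.21296216] [0.59670795 0.53412777 0.76958284]
```

View pics/s9.png

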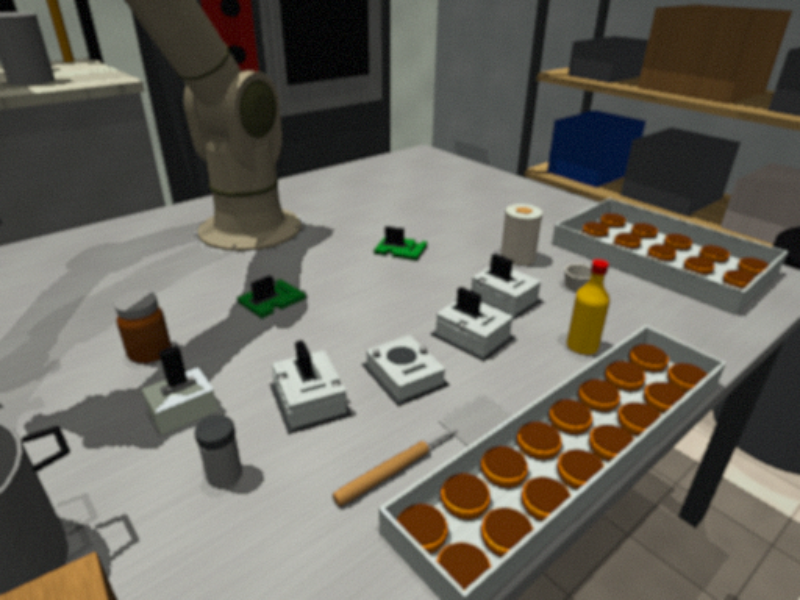

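The scene view shows covers on A, B and D at about (505,285), (472,320) and (310,385), with C left open at (405,365). The gauge is upright in its stand at (178,390) and nothing else has moved, so I'll hand in.

```bash
python3 -c "
from bench import arm
print(arm.sign_off())"
```

```text
the job is handed in; nothing more can be done
None
```

Covers A, B and D are home, mould C is left open because its cover was absent, the gauge was seated in A, B and D in that order and is back in its stand, and I handed the job in at about 58 s; no verdict came back.

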